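Set a straightedge against two pins on a site plan and weight it down

ROBOT

A 6-joint arm with a two-finger parallel gripper is mounted at the origin on the work surface; the furniture and walls round the work are solid. World frame = base frame: x ahead of the robot, y to its left, z up, the work surface at z = 0. Lengths are in m, angles in rad, forces in N, time in s.
With the tool pointing down it reaches from about 0.325 to 1 m from the base axis. Payload 5.1 kg.
Tool frame: the origin (TCP) lies midway between the tips of the shut fingers; the grasp point (between the pads) lies 19 mm behind it (hold_point_z is the distance from the TCP to the grasp point, in m); z points along the fingers, y is the direction in which the jaws open and shut (so a half turn about z gives the same grasp; the last joint's range is limited). The gripper opens to 85 mm and grips with 20 to 120 N. Pads are 22 mm wide; open, the fingers measure 114 mm over their backs; the gripper's body (76 mm by 85 mm) begins 54 mm behind the grasp point. The pads swing forward as they close: fully open they stand 13 mm farther back than shut.
Start: joints at [1.06, 0.124, 1.65, -0, 1.367, -0.083], TCP at [0.27, 0.591, 0.231] pointing down, gripper open.
Joint ranges: [-2.61, 2.61], [-1.02, 2.33], [0.03, 2.71], [-1.35, 4.49], [0.32, 2.68], [-2.91, 2.91]. Speed limits (rad/s): [2.57, 2.57, 3.14, 3.14, 3.14, 3.14].

INTERFACE

Orientations are given as a unit quaternion [x, y, z, w].
In Python, from bench import get_obs, camera, job_done, hold_point_z gives the robot as it stands. The module is installed in compiled form; this text tells all that it offers.
- The arm moves only by the tool move_arm, never from a script. Its argument "series" is a list of rows, each a list of 2 entries, a list of its own where there are three numbers: the shift along the tool's x, y, z in m, then the turn, a rotation vector about the tool's x, y, z in rad. A call has 1 to 8 rows; each row is the pose to reach, as a shift and turn from the pose commanded when the call began, along the tool's axes at that moment; what a row does not reach only later rows make up. A row lasts 1/10 s, in which the tool goes at most 50 mm and 8.59 degrees, less where a joint would pass 70% of its speed; a pose out of reach is approached as far as the arm can. A call with a gripper value outside its range is refused whole. "fingers" is the finger opening in m, from 0 to 0.0854, set as the call begins (left out, the last holds). The fingers move at their own pace and stop on an object; the grip force is fixed at half the most. Time passes only in rows, so rows that repeat a pose let the fingers close. It gives the time, the measured TCP pose, the force and the opening at its end, in the units of the state.
- get_obs(): the state, without advancing time (a new reading comes with each control period).
- camera(name): name is "scene" or "top"; returns a dict with "img" (384x512x3 uint8, blue, green, red), "fovy" (degrees; the focal length in pixels is half the picture's height over the tangent of half this angle, whatever the lens; pixels are square), "cx", "cy" (the principal point, pixels), "view" (4x4, takes a point from world to camera coordinates). Camera axes: x right, y down, z forward; pixel columns grow to the right and rows downward; lengths in m; the calibration is good to about 2 mm. A picture is of the moment at which its call begins. There is no depth.
- job_done(): hands the job in, once; it reports no verdict.
The state is a dict: "time_s": time; "qpos": joint angles; "joint_velocities": joint speeds; "effort": joint torques, N m; "tcp_pos": TCP position; "tcp_rot": TCP orientation; "force": force on the tool from outside, world axes, zero at the start; "torque": the same for the moment, N m; "opening": finger opening in m.
Only numpy, scipy, OpenCV 4.12 (cv2) and the standard library are available. Lean on these libraries where they do the work, as an engineer would, in place of code of your own. Each camera call takes 0.05 s, during which the arm holds its last target.

TASK

Two black push pins on the site plan mark the ends of a line that is to be ruled. Take the straightedge out of its rack, lay it flat on the plan with its black grip upward, and slide it until one of its long edges touches both pins at once; then stand the drafting weight upright on it so that it cannot slip. Leave the mug behind the rack and the tape dispenser where they are.

Things in the scene. Friction and masses are not known exactly. Their poses are not given: they have to be found in the camera images.
- straightedge_mid (a point): Centre of the blade of the loose straightedge (0.2 kg): a flat aluminium blade 200 mm long (x), 50 mm wide (y), 5 mm thick (z), one black grip standing up from the middle of one face. The point lies half-way through the thickness. z is square to the blade and points out through the grip. Both long edges (y = +25 and -25 mm) are straight and either may touch the pins.
- straightedge: The whole straightedge; origin at the centre of its flat back, 2.5 mm from straightedge_mid, same axes. At the start it stands on one long edge (y upright) in the rack's left slot as seen from the robot, upper edge about 56 mm above the desk, grip level and pointing left towards the board. Lifted 25 mm, it is clear of the slots.
- straightedge_grip (a point): Centre of the straightedge's grip: a black rib 80 mm long (x), 12 mm thick (y) and 28 mm high (z) at the middle of the blade, 16.5 mm from straightedge_mid along z; same axes. The blade is bare for 60 mm from each end. When it lies flat, the rib's top is 33 mm above what the blade lies on.
- pin_a_foot (a point): Left one of two black push pins, an upright cylinder 9 mm in diameter and 14 mm high, fixed in the board. The point is the centre of its foot, on the board's upper face.
- pin_b_foot (a point): Right one of the two black push pins, the same size (9 mm diameter, 14 mm high), fixed in the board; the point is the centre of its foot. The pins stand about 130 to 148 mm apart.
- board_top (a point): Centre of the upper face of the drawing board: fixed plywood 280 mm (its y, left to right) by 200 mm (its x, away from the robot), flat on the desk, a white plan taped to it. Upper face 10 mm above the desk. The pins stand in its farther half; at least 115 mm of board is free on their near side.
- rack: Fixed dark wood rack, 176 mm long (its x, away from the robot), 118 mm wide (y): a 6 mm base and two cross rails at x = +75 and -75 mm (14 mm thick, tops at 27 mm) cut by two slots along x, 6.5 mm wide, floors at 6 mm: y = +33 mm holds the straightedge, y = -33 mm a fixed pale plastic set square up to 81 mm high. Origin: centre of its underside.
- weight_mid (a point): Centre, half-way up, of the loose drafting weight (0.25 kg): a round steel puck 34 mm in diameter and 24 mm high with a knob on top, 23 mm in diameter from 37 to 52 mm above its foot; 56 mm high in all. z is its own axis. It stands upright on the black leather desk pad, 3.4 mm above the desk, left of the board.
- weight: The whole drafting weight; origin at the centre of its foot, 28 mm below weight_mid.
- mug: White mug 91 mm high, behind the rack; leave it where it is. Origin under its centre.
- tape_dispenser: Black tape dispenser, 151 mm long and 74 mm high, by the far edge of the desk; leave it where it is. Origin under its centre.
Mind the look-alikes: they are no part of the job. Of the things that look like the straightedge, the larger one is meant.

How it is judged:
By the outcome, as a careful person would: the job done as asked, in the order asked, and still so for the second after the job is handed in, with the robot touching nothing.
It also fails if it takes over 51 s, if anything falls off the work surface, if the arm or the gripper's body presses on something with over 40 N, if the wrist force passes 120 N, or if a joint passes its speed limit or range.

## Working session

There is one attempt and no reset: what is moved stays moved. The work goes in short steps, Python scripts to look and compute and a tool call to move; the robot and the scene stay as the last step left them, time stands still between calls to the robot, and variables do not carry over. Pictures are saved under pics/ and viewed, and the job is handed in when it is done.

Besides the shell and the picture viewer there is one more tool, called as name([rows], argument=value, ...), one row to a line, values as JSON. move_arm: Moves the arm, as the interface text tells. Its arguments: {"type":"object","properties":{"series":{"type":"array","items":{"type":"array"}},"fingers":{"type":"number"}},"required":["series"]}

```bash
mkdir -p pics; cat > h.py <<'E'
import numpy as np, cv2
from bench import get_obs, camera, job_done, hold_point_z
from scipy.spatial.transform import Rotation as R
def cam(name,save=None):
    c=camera(name)
    if save: cv2.imwrite('pics/'+save,c['img'])
    np.savez('pics/'+(save or name)+'.npz',**{k:np.array(v) for k,v in c.items()})
    return c
def load(s): 
    d=np.load('pics/'+s+'.npz'); return {k:d[k] for k in d}
def f(c): return 192/np.tan(np.radians(float(c['fovy']))/2)
def ray(c,u,v,z):
    V=np.array(c['view']); Rm=V[:3,:3]; t=V[:3,3]; o=-Rm.T@t
    d=Rm.T@np.array([(u-c['cx'])/f(c),(v-c['cy'])/f(c),1]); 
    return o+d*(z-o[2])/d[2]
def proj(c,p):
    V=np.array(c['view']); q=V[:3,:3]@np.array(p)+V[:3,3]
    return q[0]/q[2]*f(c)+c['cx'], q[1]/q[2]*f(c)+c['cy']
def crop(s,x0,y0,x1,y1,k,out):
    im=load(s)['img'][y0:y1,x0:x1]; cv2.imwrite('pics/'+out,cv2.resize(im,None,fx=k,fy=k,interpolation=cv2.INTER_CUBIC))
E
python3 - <<'E'
from h import *
for n in('top','scene'):
    c=cam(n,n+'0.png'); V=np.array(c['view']); print(n,c['fovy'],c['cx'],c['cy'],-V[:3,:3].T@V[:3,3],V[:3,:3].round(3).tolist())
o=get_obs(); print(o, hold_point_z)
E
```

```text
top 45.65140888982438 251.76736759999457 192.30257732517305 [0.32976637 0.01411915 1.61342192] [[-0.025, -1.0, -0.001], [-0.993, 0.025, -0.115], [0.115, -0.002, -0.993]]
scene 51.9083424371203 250.53047551987316 190.72845746154903 [-0.00823882 -0.61570118  1.04497222] [[0.747, -0.665, -0.013], [-0.522, -0.574, -0.631], [0.412, 0.478, -0.775]]
{'time_s': 0.1, 'qpos': array([ 1.06042087e+00,  1.24444281e-01,  1.65153082e+00, -3.30817642e-05,
        1.36748661e+00, -8.25728066e-02]), 'joint_velocities': array([ 0.00189142, -0.00110487, -0.00279001, -0.00050986, -0.00165784,
       -0.00082322]), 'effort': array([ 6.79247878e-04, -4.24933541e+01, -3.66652143e+01, -8.06136495e-05,
        3.94785195e-03,  8.15830816e-06]), 'tcp_pos': array([0.2694183 , 0.59093579, 0.23017701]), 'tcp_rot': array([ 2.12270548e-01,  9.77210490e-01, -8.98488022e-04, -2.57531648e-04]), 'force': array([-0.46215069,  0.1927438 ,  0.30789119]), 'torque': array([ 0.04325761, -0.04490891,  0.02372072]), 'opening': 0.08512204460226167} 0.0187
```

```bash
python3 -c "
import cv2
for n in('top','scene'):
    i=cv2.imread(f'pics/{n}0.png'); cv2.imwrite(f'pics/{n}0b.png',cv2.resize(i,(800,600),interpolation=2))"
```

```text
(no output)
```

View pics/top0b.png

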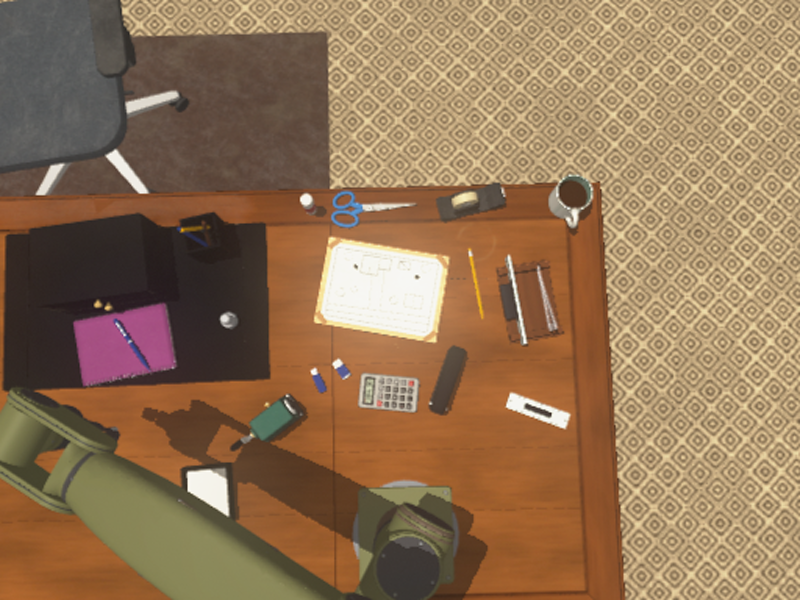

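View pics/scene0b.png

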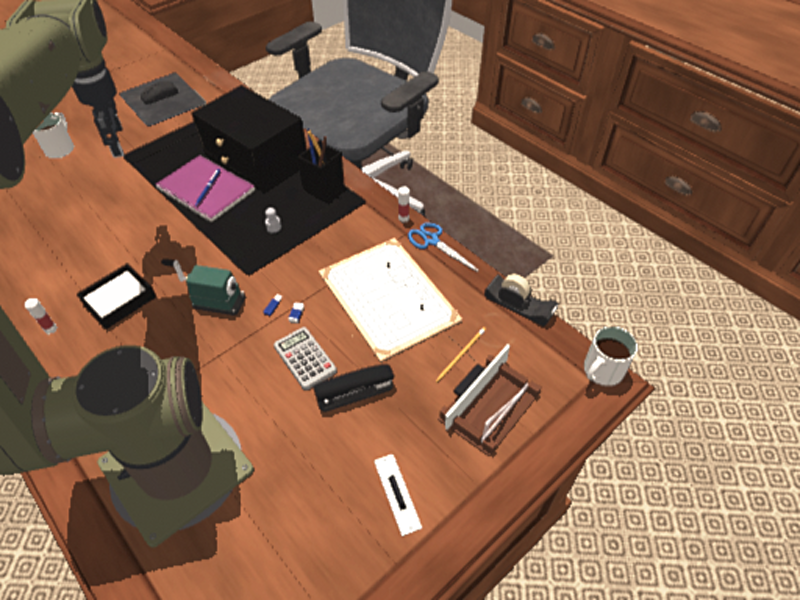

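The pieces in view (800x600 picture):
- **Straightedge candidates:** the white blade standing in the rack's left slot at top (515,300), with its grip to the left, and a flat one at (538,410). The one in the rack is longer and matches the description. The flat one is the look-alike.
- **Weight:** silver, at (228,320) on the black pad. The small white and red bottles at (307,203) don't match it.

I'll confirm these in crops.

```bash
python3 - <<'E'
from h import *
crop('top0.png',310,155,370,225,8,'t_rack.png')
crop('top0.png',195,145,295,225,8,'t_board.png')
crop('scene0.png',275,210,355,295,7,'s_rack.png')
crop('scene0.png',195,145,305,235,7,'s_board.png')
a=load('top0.png')['img'][190:220,131:161]; b=load('scene0.png')['img'][125:155,160:190]
cv2.imwrite('pics/w.png',np.hstack([cv2.resize(x,None,fx=13,fy=13,interpolation=2) for x in(a,b)]))
E
```

```text
(no output)
```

View pics/t_rack.png

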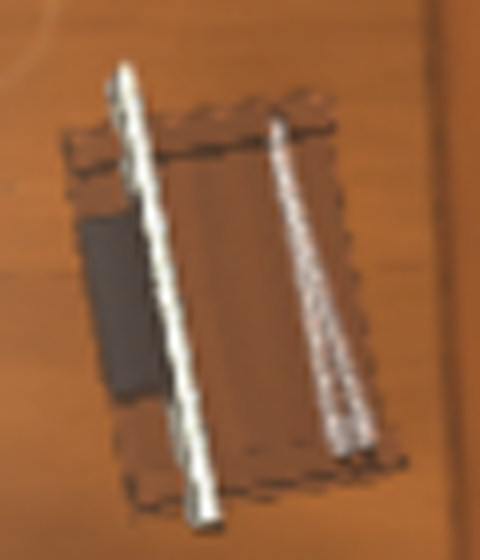

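View pics/t_board.png

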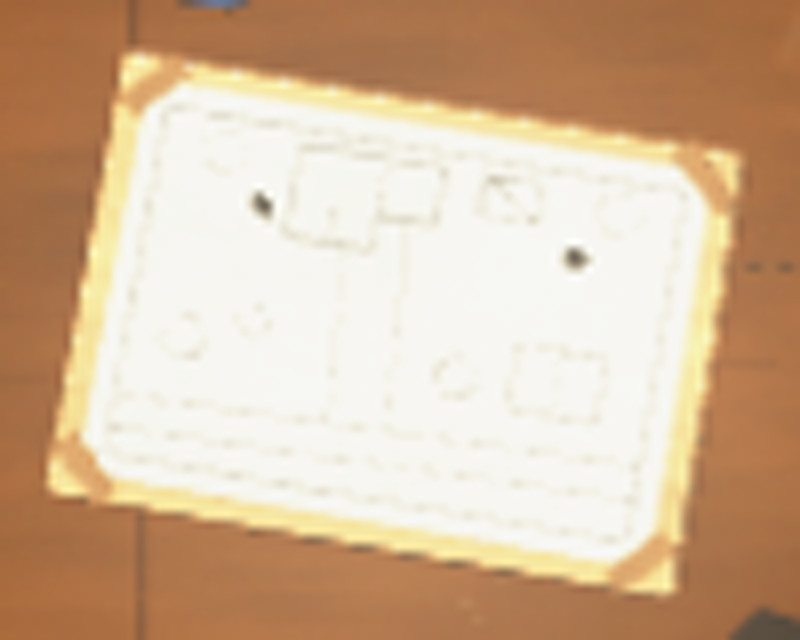

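View pics/s_rack.png

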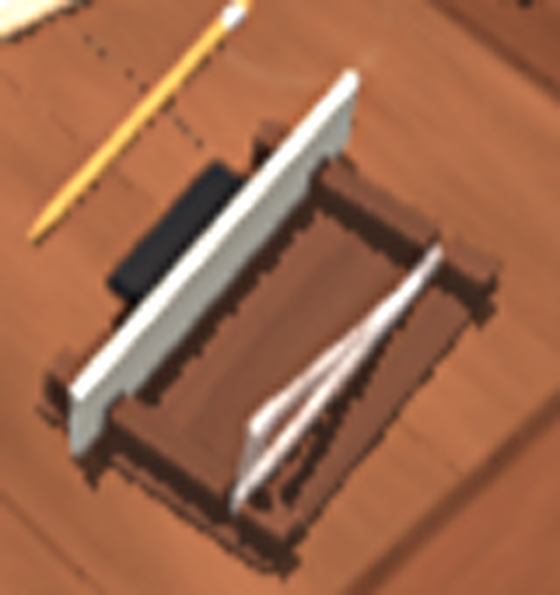

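View pics/s_board.png

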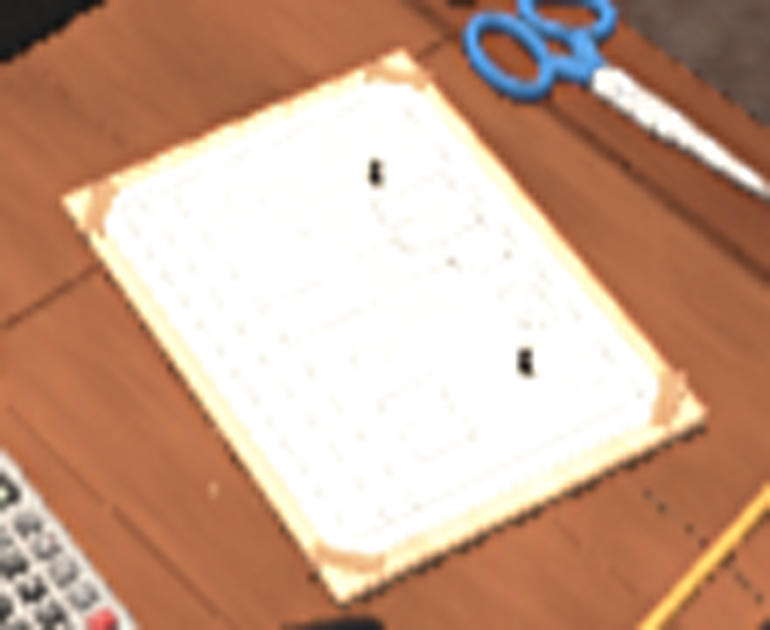

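View pics/w.png

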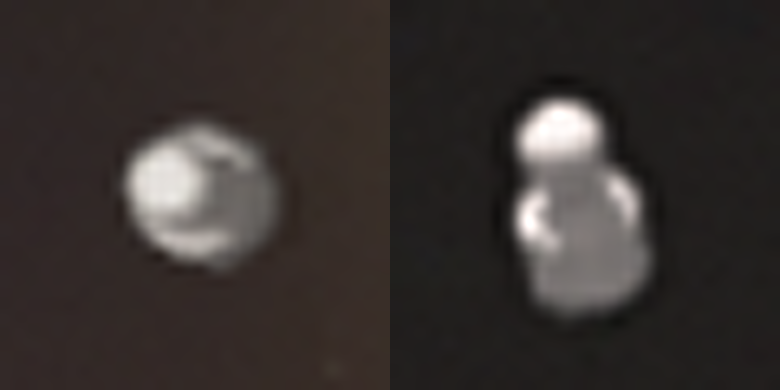

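```bash
python3 - <<'E'
from h import *
t=load('top0.png'); s=load('scene0.png')
def P(c,x0,y0,k,x,y,z): return ray(c,(x+.5)/k-.5+x0,(y+.5)/k-.5+y0,z)[:2].round(4)
print('SE far top',P(t,310,155,8,125,66,.056),'scene',P(s,275,210,7,350,78,.056))
print('SE near top',P(t,310,155,8,206,517,.056),'scene',P(s,275,210,7,78,390,.056))
print('grip corners z=.037 top',[P(t,310,155,8,x,y,.037) for x,y in((80,220),(116,402))])
print('pinA',P(t,195,145,8,262,204,.018),P(s,195,145,7,375,172,.017))
print('pinB',P(t,195,145,8,575,258,.018),P(s,195,145,7,526,362,.017))
for n,x,y in(('TL',122,53),('TR',743,153),('BR',675,594),('BL',48,494)): print('board',n,P(t,195,145,8,x,y,.01))
for n,x,y in(('TL',403,48),('TR',706,412),('BR',345,602),('BL',65,202)): print('board s',n,P(s,195,145,7,x,y,.01))
print('w knob',P(t,131,190,13,166,183,.0574),P(s,160,125,13,561,122,.0574))
print('w foot-ish puck', P(t,131,190,13,210,200,.0154),P(s,160,125,13,588,230,.0154))
print('rack top',[P(t,310,155,8,x,y,.027) for x,y in((66,135),(335,95),(405,460),(135,510))])
E
```

```text
SE far top [ 0.6066 -0.2456] scene [ 0.6057 -0.2445]
SE near top [ 0.4107 -0.2716] scene [ 0.4114 -0.2728]
grip corners z=.037 top [array([ 0.5425, -0.2262]), array([ 0.4625, -0.2384])]
pinA [0.5962 0.0956] [0.597  0.0972]
pinB [ 0.5685 -0.0422] [ 0.5694 -0.0422]
board TL [0.6675 0.1573]
board TR [ 0.6151 -0.1187]
board BR [ 0.4195 -0.0821]
board BL [0.4706 0.1928]
board s TL [0.6703 0.1581]
board s TR [ 0.6153 -0.1169]
board s BR [ 0.4196 -0.0832]
board s BL [0.4725 0.1918]
w knob [0.4807 0.3834] [0.5654 0.3121]
w foot-ish puck [0.4798 0.3815] [0.5679 0.3099]
rack top [array([ 0.5817, -0.2232]), array([ 0.5965, -0.3423]), array([ 0.4348, -0.3646]), array([ 0.4161, -0.2462])]
```

```bash
cat >> h.py <<'E'
def se_pts(mid,Rm):
    b=[[x,y,z] for x in(-.1,.1) for y in(-.025,.025) for z in(-.0025,.0025)]
    g=[[x,y,z] for x in(-.04,.04) for y in(-.006,.006) for z in(.0025,.0305)]
    return [np.array(mid)+np.array(p)@Rm.T for p in b],[np.array(mid)+np.array(p)@Rm.T for p in g]
def overlay(s,x0,y0,x1,y1,k,out,mid,Rm):
    c=load(s); im=cv2.resize(c['img'][y0:y1,x0:x1],None,fx=k,fy=k,interpolation=cv2.INTER_CUBIC)
    for P,col in zip(se_pts(mid,Rm),((0,0,255),(0,255,0))):
        q=[((u+.5-x0)*k-.5,(v+.5-y0)*k-.5) for u,v in (proj(c,p) for p in P)]
        for i in range(8):
            for b in(1,2,4):
                if not i&b: cv2.line(im,tuple(int(round(a)) for a in q[i]),tuple(int(round(a)) for a in q[i|b]),col,1)
    return im
E
python3 - <<'E'
from h import *
s=load('scene0.png')
def P(c,x0,y0,k,x,y,z): return ray(c,(x+.5)/k-.5+x0,(y+.5)/k-.5+y0,z)[:2].round(4)
print('w',P(s,160,125,13,171,122,.0574),P(s,160,125,13,198,230,.0154))
th=np.radians(7.8); u=np.array([np.cos(th),np.sin(th),0]); Y=np.array([0,0,1.]); X=-u; Rm=np.c_[X,Y,np.cross(X,Y)]; print(Rm.round(2))
m=[.5086,-.2586,.031]
a=overlay('top0.png',316,158,366,224,9,'',m,Rm); b=overlay('scene0.png',275,215,330,281,9,'',m,Rm)
b=cv2.resize(b,None,fx=a.shape[0]/b.shape[0],fy=a.shape[0]/b.shape[0]); 
cv2.imwrite('pics/ov.png',np.hstack([a[:,:400],b[:,:400]]))
E
```

```text
w [0.4839 0.3867] [0.4846 0.3861]
[[-0.99  0.   -0.14]
 [-0.14  0.    0.99]
 [-0.    1.    0.  ]]
```

View pics/ov.png

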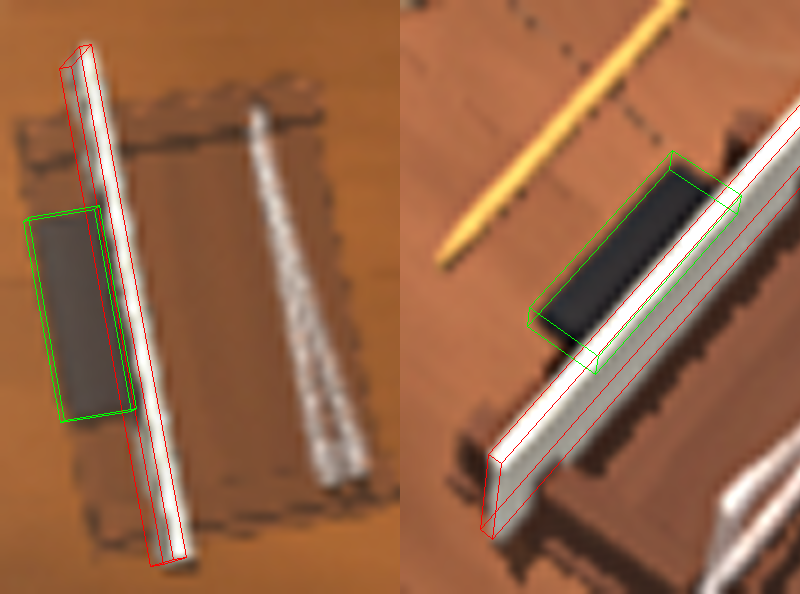

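```bash
python3 - <<'E'
from h import *
th=np.radians(7.8); u=np.array([np.cos(th),np.sin(th),0]); Y=np.array([0,0,1.]); X=-u; Rm=np.c_[X,Y,np.cross(X,Y)]
L=R.from_rotvec(-np.array(u)*np.radians(-4)*-1).as_matrix()  # rot about u: +angle takes y->z
L=R.from_rotvec(-u*np.radians(4)).as_matrix()
R2=L@Rm; print(R2.round(3))
top=np.array([.5082,-.2586,.056]); m=top-.025*R2[:,1]; print(m)
a=overlay('top0.png',316,158,366,224,9,'',m,R2); b=overlay('scene0.png',275,215,330,281,9,'',m,R2)
cv2.imwrite('pics/ov2.png',np.hstack([a[:,:400],b[:,:400]]))
E
```

```text
[[-0.991 -0.009 -0.135]
 [-0.136  0.069  0.988]
 [ 0.     0.998 -0.07 ]]
[ 0.50843668 -0.26032778  0.0310609 ]
```

View pics/ov2.png

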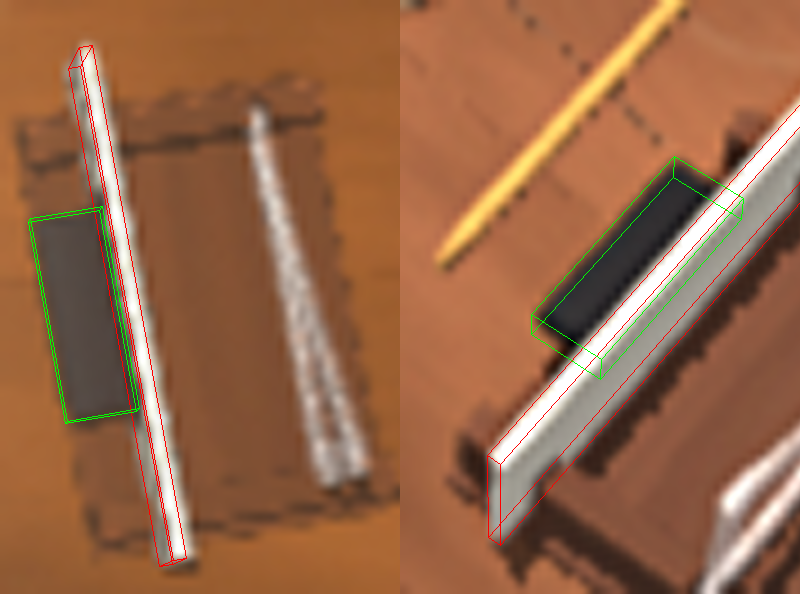

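```bash
cat >> h.py <<'E'
def start_R(az,tilt):  # tool y along az, tool z down, leaning toward az-90 by tilt (deg)
    a=np.radians(az); t=np.radians(tilt); u=np.array([np.cos(a),np.sin(a),0]); r=np.array([np.sin(a),-np.cos(a),0])
    z=np.sin(t)*r-np.cos(t)*np.array([0,0,1.]); return np.c_[np.cross(u,z),u,z]
def row(pos,Rt):
    o=get_obs(); R0=R.from_quat(o['tcp_rot'])
    s=R0.inv().apply(np.array(pos)-o['tcp_pos']); t=(R0.inv()*R.from_matrix(Rt)).as_rotvec()
    print('shift',s.round(4).tolist(),'turn',t.round(4).tolist())
def st():
    o=get_obs(); print(round(o['time_s'],2),o['tcp_pos'].round(4),R.from_quat(o['tcp_rot']).as_matrix().round(3).tolist(),'q',o['qpos'].round(3),'F',o['force'].round(1),'op',round(o['opening'],4))
E
python3 - <<'E'
from h import *
Rt=start_R(7.8,45); c=np.array([.5067,-.2436,.030]); h=c-.08*Rt[:,2]; print(h)
row(h,Rt); row([.45,.1,.30],start_R(30,20))
E
```

```text
[ 0.49902277 -0.18755484  0.08656854]
shift [-0.5319, -0.6128, 0.1447] turn [0.393, -0.7158, 0.9535]
shift [-0.368, -0.3719, -0.0692] turn [0.1063, -0.3373, 0.6133]
```

move_arm([
  [[-0.046,-0.046,-0.009],[0.013,-0.042,0.077]],
  [[-0.092,-0.093,-0.017],[0.027,-0.084,0.153]],
  [[-0.138,-0.139,-0.026],[0.04,-0.126,0.23]],
  [[-0.184,-0.186,-0.035],[0.053,-0.169,0.307]],
  [[-0.23,-0.232,-0.043],[0.066,-0.211,0.383]],
  [[-0.276,-0.279,-0.052],[0.08,-0.253,0.46]],
  [[-0.322,-0.325,-0.06],[0.093,-0.295,0.537]],
  [[-0.368,-0.372,-0.069],[0.106,-0.337,0.613]],
], fingers=0.0854)

```text
time_s: 0.9
tcp_pos: [0.4067, 0.2173, 0.2835]
tcp_rot: [0.493, 0.852, -0.086, 0.151]
force: [0.5, 0.1, -0.1]
opening: 0.0854
```

```bash
python3 - <<'E'
from h import *
st()
Rt=start_R(7.8,45); c=np.array([.5067,-.2436,.030]); h=c-.08*Rt[:,2]+[0,0,.03]
row(h,Rt)
E
```

```text
0.9 [0.4067 0.2173 0.2835] [[-0.467, 0.867, 0.172], [0.815, 0.498, -0.296], [-0.342, 0.002, -0.94]] q [ 0.579 -0.315  1.998 -0.35   1.483  0.093] F [ 0.5  0.1 -0.1] op 0.0854
shift [-0.316, -0.1219, 0.2926] turn [0.2102, -0.4309, 0.3265]
```

move_arm([
  [[-0.04,-0.015,0.037],[0.026,-0.054,0.041]],
  [[-0.079,-0.03,0.073],[0.052,-0.108,0.082]],
  [[-0.118,-0.046,0.11],[0.079,-0.16,0.122]],
  [[-0.158,-0.061,0.146],[0.105,-0.215,0.163]],
  [[-0.198,-0.076,0.18],[0.13,-0.27,0.204]],
  [[-0.237,-0.091,0.2],[0.158,-0.32,0.245]],
  [[-0.25,-0.1,0.22],[0.18,-0.36,0.28]],
  [[-0.25,-0.1,0.22],[0.21,-0.4,0.32]],
])

```text
time_s: 1.7
tcp_pos: [0.4725, -0.1034, 0.1587]
tcp_rot: [0.609, 0.702, -0.248, 0.273]
force: [-0.5, 0.3, -0.2]
opening: 0.0855
```

move_arm([
  [[0,0,0],[0,0,0]],
  [[0,0,0],[0,0,0]],
])

```text
time_s: 1.9
tcp_pos: [0.4754, -0.0988, 0.1616]
tcp_rot: [0.607, 0.705, -0.244, 0.275]
force: [-0.3, 0.4, -0.1]
opening: 0.0857
```

```bash
python3 - <<'E'
from h import *
st()
Rt=start_R(7.8,45); c=np.array([.5067,-.2436,.030]); h=c-.08*Rt[:,2]+[0,0,.0]
print(h);row(h,Rt)
E
```

```text
1.9 [ 0.4754 -0.0988  0.1616] [[-0.113, 0.989, 0.092], [0.721, 0.145, -0.678], [-0.684, -0.01, -0.729]] q [ 0.076 -0.171  2.195 -0.819  1.208  0.268] F [-0.3  0.4 -0.1] op 0.0857
[ 0.49902277 -0.18755484  0.08656854]
shift [-0.0153, 0.0113, 0.1171] turn [-0.001, -0.0321, 0.0139]
```

move_arm([
  [[-0.005,0.004,0.04],[0,-0.01,0.005]],
  [[-0.01,0.008,0.08],[0,-0.02,0.01]],
  [[-0.0153,0.0113,0.117],[-0.001,-0.032,0.014]],
  [[-0.0153,0.0113,0.117],[-0.001,-0.032,0.014]],
  [[-0.0153,0.0113,0.117],[-0.001,-0.032,0.014]],
])

```text
time_s: 2.4
tcp_pos: [0.4991, -0.1875, 0.0873]
tcp_rot: [0.608, 0.696, -0.252, 0.289]
force: [0.5, 0.2, -0.3]
opening: 0.0853
```

```bash
python3 - <<'E'
from h import *
st()
a=cam('top','top1.png');b=cam('scene','scene1.png')
crop('top1.png',295,145,375,235,6,'t1.png'); crop('scene1.png',240,180,350,285,5,'s1.png')
x=cv2.imread('pics/t1.png');y=cv2.imread('pics/s1.png');H=540
cv2.imwrite('pics/hov.png',np.hstack([cv2.resize(i,None,fx=H/i.shape[0]*.72,fy=H/i.shape[0]*.72) for i in(x,y)]))
print(x.shape,y.shape)
E
```

```text
2.4 [ 0.4991 -0.1875  0.0873] [[-0.095, 0.991, 0.096], [0.7, 0.135, -0.701], [-0.707, 0.001, -0.707]] q [-0.102 -0.005  2.202 -0.966  0.989  0.342] F [ 0.5  0.2 -0.3] op 0.0853
(540, 480, 3) (525, 550, 3)
```

View pics/hov.png

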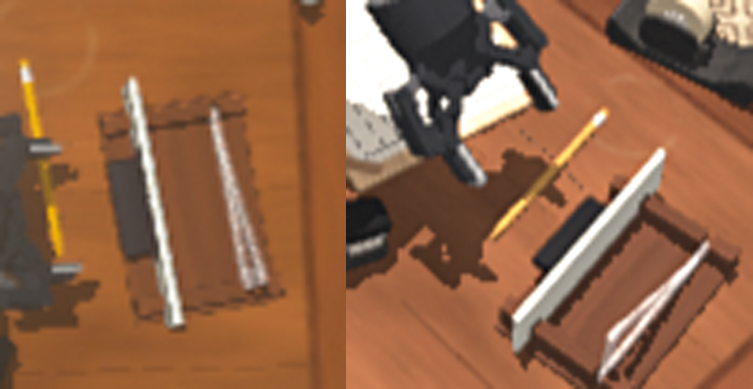

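```bash
python3 - <<'E'
from h import *
o=get_obs(); T=o['tcp_pos']; Rt=R.from_quat(o['tcp_rot']).as_matrix()
ims=[]
for s,(x0,y0,x1,y1),k in(('top1.png',(300,160,345,215),10),('scene1.png',(255,195,300,250),10)):
    c=load(s); im=cv2.resize(c['img'][y0:y1,x0:x1],None,fx=k,fy=k,interpolation=2)
    def px(p): u,v=proj(c,p); return (int(round((u+.5-x0)*k)),int(round((v+.5-y0)*k)))
    for sg in(-1,1):
      for dx in(-.011,.011):
        cv2.line(im,px(T+Rt@[dx,sg*.0427,-.0125]),px(T+Rt@[dx,sg*.0427,-.04]),(0,0,255),1)
      cv2.line(im,px(T+Rt@[-.011,sg*.0427,-.0125]),px(T+Rt@[.011,sg*.0427,-.0125]),(0,0,255),1)
    ims.append(im)
cv2.imwrite('pics/fing.png',cv2.resize(np.hstack(ims),None,fx=.85,fy=.85))
E
```

```text
(no output)
```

View pics/fing.png

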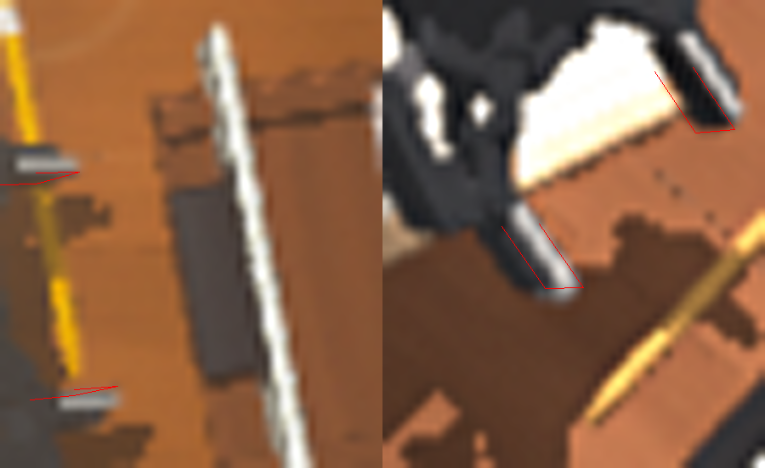

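move_arm([
  [[0,0,0.03],[0,0,0]],
  [[0,0,0.06],[0,0,0]],
  [[0,0,0.068],[0,0,0]],
  [[0,0,0.068],[0,0,0]],
  [[0,0,0.068],[0,0,0]],
])

```text
time_s: 3.0
tcp_pos: [0.5063, -0.235, 0.0402]
tcp_rot: [0.608, 0.696, -0.251, 0.29]
force: [-0.2, 0.3, 0.6]
opening: 0.0852
```

```bash
cat > fing.py <<'E'
from h import *
import sys
def show(tag,boxes,tip=-.0125,half=.0427,k=10,sc=.85):
    o=get_obs(); T=o['tcp_pos']; Rt=R.from_quat(o['tcp_rot']).as_matrix(); ims=[]
    for n,(x0,y0,x1,y1) in zip(('top','scene'),boxes):
        c=cam(n,n+tag+'.png'); im=cv2.resize(c['img'][y0:y1,x0:x1],None,fx=k,fy=k,interpolation=2)
        def px(p): u,v=proj(c,p); return (int(round((u+.5-x0)*k)),int(round((v+.5-y0)*k)))
        for sg in(-1,1):
          for dx in(-.011,.011): cv2.line(im,px(T+Rt@[dx,sg*half,tip]),px(T+Rt@[dx,sg*half,tip-.03]),(0,0,255),1)
          cv2.line(im,px(T+Rt@[-.011,sg*half,tip]),px(T+Rt@[.011,sg*half,tip]),(0,0,255),1)
        ims.append(im)
    cv2.imwrite('pics/'+tag+'.png',cv2.resize(np.hstack(ims),None,fx=sc,fy=sc,interpolation=cv2.INTER_AREA)); st()
E
python3 - <<'E'
from fing import *
show('f2',[(300,160,345,215),(265,205,310,260)])
E
```

```text
3.1 [ 0.5064 -0.235   0.0403] [[-0.094, 0.991, 0.098], [0.7, 0.135, -0.701], [-0.708, 0.003, -0.706]] q [-0.198  0.105  2.191 -1.062  0.872  0.4  ] F [-0.4  0.5  0.6] op 0.0854
```

View pics/f2.png

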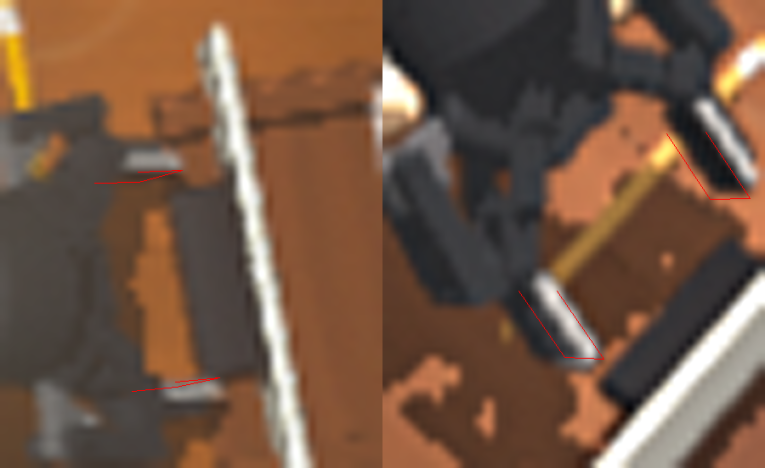

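move_arm([
  [[-0.001,0,0.012],[0,0,0]],
  [[-0.001,0,0.02],[0,0,0]],
  [[-0.001,0,0.024],[0,0,0]],
  [[-0.001,0,0.028],[0,0,0]],
  [[-0.001,0,0.028],[0,0,0]],
])

```text
time_s: 3.6
tcp_pos: [0.5076, -0.2563, 0.0191]
tcp_rot: [0.608, 0.696, -0.252, 0.288]
force: [-0.2, -0.1, 0.9]
opening: 0.0851
```

```bash
python3 - <<'E'
from fing import *
show('f3',[(300,160,345,215),(275,210,320,265)])
E
```

```text
3.7 [ 0.508  -0.256   0.0196] [[-0.094, 0.991, 0.095], [0.7, 0.134, -0.701], [-0.708, 0.0, -0.707]] q [-0.24   0.157  2.18  -1.107  0.827  0.427] F [ 0.6 -0.1 -0.1] op 0.0851
```

View pics/f3.png

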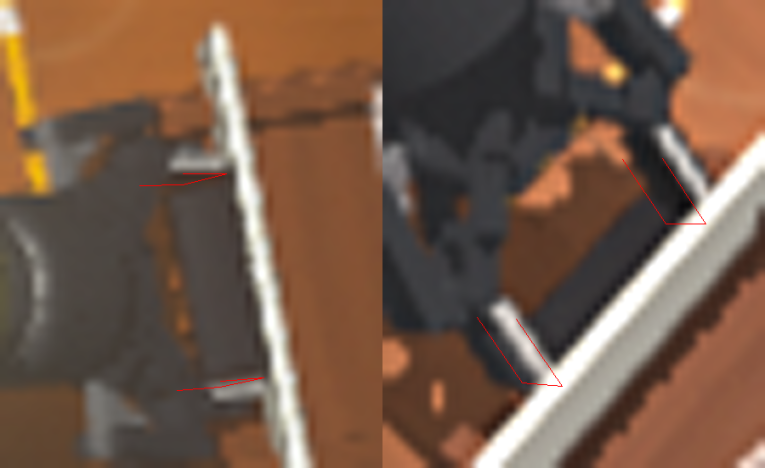

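Both fingers straddle the rib ends with no contact force: in the top view the pads are at (200,160) and (238,392), with the rib between them. Closing now.

move_arm([
  [[0,0,0],[0,0,0]],
  [[0,0,0],[0,0,0]],
  [[0,0,0],[0,0,0]],
  [[0,0,0],[0,0,0]],
  [[0,0,0],[0,0,0]],
], fingers=0.06)

```text
time_s: 4.2
tcp_pos: [0.5082, -0.2558, 0.0204]
tcp_rot: [0.608, 0.695, -0.252, 0.289]
force: [-3.5, 3.2, 5.5]
opening: 0.0785
```

```bash
python3 - <<'E'
from h import *
st(); o=get_obs(); row(o['tcp_pos']+[0,0,.12],R.from_quat(o['tcp_rot']).as_matrix())
E
```

```text
4.2 [ 0.5082 -0.2558  0.0204] [[-0.094, 0.991, 0.096], [0.7, 0.134, -0.702], [-0.708, 0.001, -0.706]] q [-0.24   0.156  2.18  -1.107  0.828  0.426] F [-3.5  3.2  5.5] op 0.0785
shift [-0.085, 0.0001, -0.0847] turn [0.0, -0.0, 0.0]
```

move_arm([
  [[-0.004,0,-0.004],[0,0,0]],
  [[-0.009,0,-0.009],[0,0,0]],
  [[-0.015,0,-0.015],[0,0,0]],
  [[-0.022,0,-0.022],[0,0,0]],
  [[-0.035,0,-0.035],[0,0,0]],
  [[-0.055,0,-0.055],[0,0,0]],
  [[-0.08,0,-0.08],[0,0,0]],
  [[-0.08,0,-0.08],[0,0,0]],
])

```text
time_s: 5.0
tcp_pos: [0.5115, -0.2568, 0.1402]
tcp_rot: [0.608, 0.694, -0.25, 0.294]
force: [1.9, 0.4, -0.7]
opening: 0.0783
```

```bash
python3 - <<'E'
from fing import *
show('f4',[(290,150,350,225),(265,165,325,240)],k=8,sc=.8)
E
```

```text
5.1 [ 0.5086 -0.2559  0.1345] [[-0.092, 0.991, 0.097], [0.7, 0.134, -0.701], [-0.708, 0.004, -0.706]] q [-0.24  -0.056  2.155 -0.943  0.95   0.169] F [ 0.   0.5 -1.4] op 0.0782
```

View pics/f4.png

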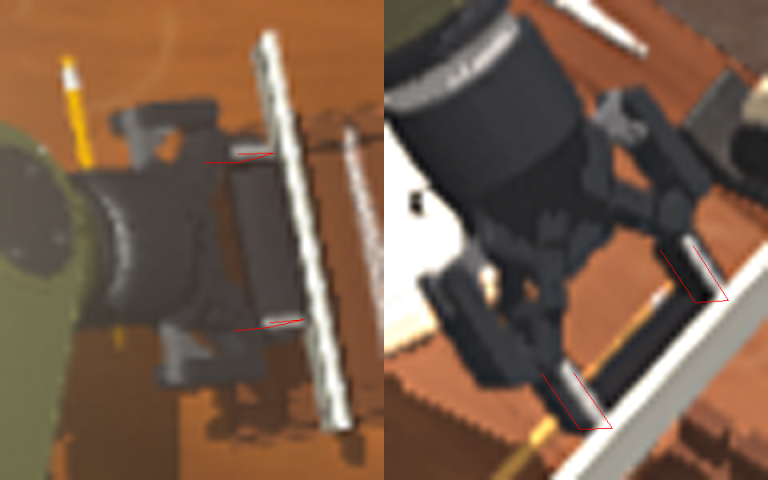

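```bash
cat >> h.py <<'E'
OFF=np.array([-.0016,0,.0157])   # TCP minus rib centre, tool axes
def ribrow(c,az,tilt):
    Rt=start_R(az,tilt); row(np.array(c)+Rt@OFF,Rt)
E
python3 - <<'E'
from h import *
ribrow([.5,-.11,.20],43,0)
th=np.radians(7.8); u=np.array([np.cos(th),np.sin(th),0])
o=get_obs(); Rt=R.from_quat(o['tcp_rot']).as_matrix()
for lean in(0,3):
    Y=np.array([0,0,1.]); X=-u; Rm=R.from_rotvec(-u*np.radians(lean)).as_matrix()@np.c_[X,Y,np.cross(X,Y)]
    m=o['tcp_pos']-Rt@OFF-.0165*Rm[:,2]
    cv2.imwrite(f'pics/l{lean}.png',np.hstack([overlay('topf4.png',300,150,350,225,8,'',m,Rm),overlay('scenef4.png',280,165,330,240,8,'',m,Rm)]))
cv2.imwrite('pics/l.png',cv2.resize(np.hstack([cv2.imread('pics/l0.png'),cv2.imread('pics/l3.png')]),None,fx=.5,fy=.5,interpolation=cv2.INTER_AREA))
E
```

```text
shift [0.0668, 0.0121, -0.1374] turn [-0.2389, 0.7624, -0.5852]
```

View pics/l.png

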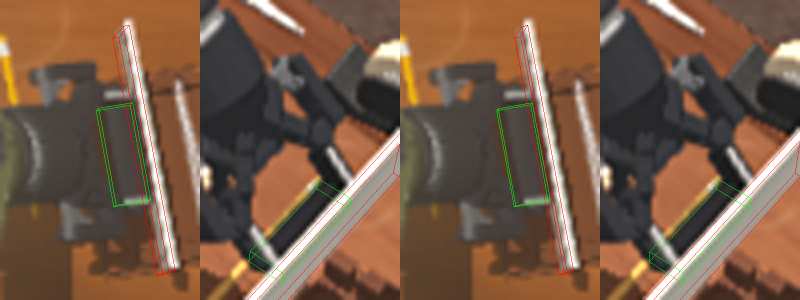

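move_arm([
  [[0.008,0.002,-0.02],[-0.03,0.095,-0.073]],
  [[0.017,0.003,-0.035],[-0.06,0.19,-0.146]],
  [[0.025,0.005,-0.052],[-0.09,0.286,-0.22]],
  [[0.033,0.006,-0.069],[-0.12,0.38,-0.293]],
  [[0.042,0.008,-0.086],[-0.15,0.476,-0.366]],
  [[0.05,0.009,-0.103],[-0.18,0.572,-0.44]],
  [[0.058,0.011,-0.12],[-0.21,0.667,-0.512]],
  [[0.067,0.012,-0.137],[-0.239,0.762,-0.585]],
])

```text
time_s: 5.9
tcp_pos: [0.4994, -0.1104, 0.181]
tcp_rot: [0.397, 0.918, 0.001, -0.004]
force: [-0.2, -0.3, -2.3]
opening: 0.0781
```

move_arm([
  [[0,0,0],[0,0,0]],
  [[0,0,0],[0,0,0]],
])

```text
time_s: 6.1
tcp_pos: [0.4997, -0.1116, 0.1805]
tcp_rot: [0.399, 0.917, -0.002, -0.002]
force: [1.0, 0.8, -2.3]
opening: 0.0785
```

```bash
python3 - <<'E'
from h import *
st()
ribrow([.542,.035,.13],78.7,-47)
E
```

```text
6.1 [ 0.4997 -0.1116  0.1805] [[-0.681, 0.732, -0.005], [0.732, 0.681, -0.001], [0.003, -0.005, -1.0]] q [-0.323 -0.145  2.004 -0.003  1.287 -1.071] F [ 1.   0.8 -2.3] op 0.0785
shift [0.0869, 0.125, 0.062] turn [0.2522, 0.7889, -0.5901]
```

move_arm([
  [[0.01,0.015,0.0],[0.031,0.099,-0.074]],
  [[0.021,0.031,0.0],[0.063,0.197,-0.147]],
  [[0.032,0.047,0.0],[0.095,0.296,-0.221]],
  [[0.043,0.062,0.01],[0.126,0.394,-0.295]],
  [[0.054,0.078,0.02],[0.158,0.493,-0.369]],
  [[0.065,0.094,0.035],[0.19,0.592,-0.443]],
  [[0.076,0.11,0.05],[0.22,0.69,-0.516]],
  [[0.087,0.125,0.062],[0.252,0.789,-0.59]],
])

```text
time_s: 6.9
tcp_pos: [0.5319, 0.0379, 0.1181]
tcp_rot: [0.089, 0.912, 0.039, -0.398]
force: [0.8, 0.1, -0.5]
opening: 0.0781
```

move_arm([
  [[0,0,0],[0,0,0]],
  [[0,0,0],[0,0,0]],
])

```text
time_s: 7.1
tcp_pos: [0.5314, 0.0377, 0.1181]
tcp_rot: [0.09, 0.913, 0.038, -0.397]
force: [0.1, -0.3, -1.8]
opening: 0.0782
```

```bash
python3 - <<'E'
from fing import *
show('g1',[(190,145,300,245),(195,120,305,220)],k=7,sc=.51)
ribrow([.542,.035,.045],78.7,-47)
E
```

```text
7.2 [0.5324 0.037  0.121 ] [[-0.672, 0.195, -0.714], [0.134, 0.981, 0.143], [0.728, 0.0, -0.685]] q [-0.077  0.462  1.585  0.093  1.906 -1.458] F [ 0.1 -0.5 -0.6] op 0.0781
shift [-0.0635, -0.0001, 0.0607] turn [-0.0, 0.0047, 0.0007]
```

View pics/g1.png

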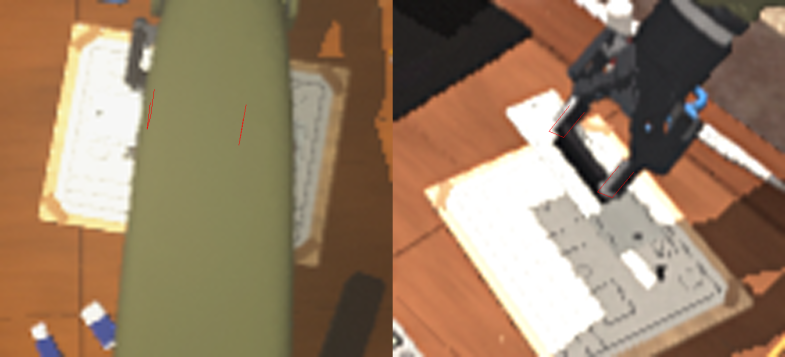

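move_arm([
  [[-0.018,0,0.017],[0,0,0]],
  [[-0.036,0,0.034],[0,0,0]],
  [[-0.054,0,0.052],[0,0,0]],
  [[-0.063,0,0.06],[0,0,0]],
  [[-0.063,0,0.06],[0,0,0]],
  [[-0.063,0,0.06],[0,0,0]],
])

```text
time_s: 7.8
tcp_pos: [0.5325, 0.0375, 0.0348]
tcp_rot: [0.09, 0.914, 0.04, -0.395]
force: [1.2, -1.1, -1.1]
opening: 0.0783
```

```bash
python3 - <<'E'
from fing import *
show('g2',[(190,145,300,245),(205,135,275,215)],k=8,sc=.51)
crop('sceneg2.png',200,135,290,215,8,'g2s.png')
ribrow([.542,.035,.029],78.7,-47)
E
```

```text
Traceback (most recent call last):
  File "fing.py", line 12, in show
    cv2.imwrite('pics/'+tag+'.png',cv2.resize(np.hstack(ims),None,fx=sc,fy=sc,interpolation=cv2.INTER_AREA)); st()
                                              ~~~~~~~~~^^^^^
ValueError: all the input array dimensions except for the concatenation axis must match exactly, but along dimension 0, the array at index 0 has size 800 and the array at index 1 has size 640
```

```bash
python3 - <<'E'
from fing import *
st()
crop('sceneg2.png',200,135,290,215,8,'g2s.png')
ribrow([.542,.035,.029],78.7,-47)
E
```

```text
7.9 [0.5329 0.0377 0.035 ] [[-0.673, 0.195, -0.713], [0.132, 0.981, 0.143], [0.728, 0.002, -0.686]] q [-0.076  0.571  1.597  0.091  1.784 -1.471] F [ 0.4 -0.2 -2.4] op 0.0783
shift [-0.0124, -0.0009, 0.013] turn [0.0007, 0.0056, 0.0024]
```

View pics/g2s.png

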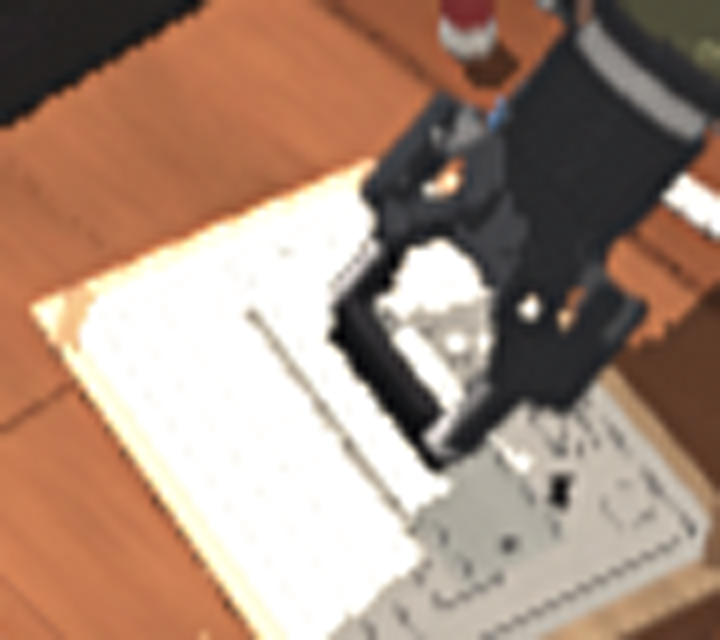

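move_arm([
  [[-0.004,0,0.0038],[0,0,0]],
  [[-0.007,0,0.0066],[0,0,0]],
  [[-0.009,0,0.0085],[0,0,0]],
  [[-0.009,0,0.0085],[0,0,0]],
])

```text
time_s: 8.3
tcp_pos: [0.5312, 0.038, 0.0202]
tcp_rot: [0.089, 0.913, 0.04, -0.396]
force: [0.0, 0.8, -1.6]
opening: 0.0783
```

move_arm([
  [[-0.0015,0,0.0014],[0,0,0]],
  [[-0.0015,0,0.0014],[0,0,0]],
])

```text
time_s: 8.5
tcp_pos: [0.5315, 0.038, 0.0185]
tcp_rot: [0.089, 0.913, 0.04, -0.396]
force: [-1.0, 0.4, -1.1]
opening: 0.0782
```

move_arm([
  [[-0.0015,0,0.0014],[0,0,0]],
  [[-0.0015,0,0.0014],[0,0,0]],
])

```text
time_s: 8.7
tcp_pos: [0.532, 0.038, 0.0172]
tcp_rot: [0.089, 0.913, 0.04, -0.396]
force: [0.1, 0.3, 1.1]
opening: 0.0781
```

move_arm([
  [[-0.001,0,0.001],[0,0,0]],
  [[-0.001,0,0.001],[0,0,0]],
])

```text
time_s: 8.9
tcp_pos: [0.532, 0.038, 0.0169]
tcp_rot: [0.089, 0.913, 0.039, -0.396]
force: [0.7, 1.3, 5.1]
opening: 0.0779
```

```bash
python3 - <<'E'
from fing import *
cam('scene','sceneg3.png'); st()
crop('sceneg3.png',205,140,285,210,10,'g3s.png')
E
```

```text
8.95 [0.5321 0.038  0.0169] [[-0.67, 0.195, -0.716], [0.132, 0.981, 0.143], [0.73, 0.001, -0.683]] q [-0.075  0.597  1.597  0.09   1.762 -1.472] F [1.5 1.4 5.9] op 0.0784
```

View pics/g3s.png

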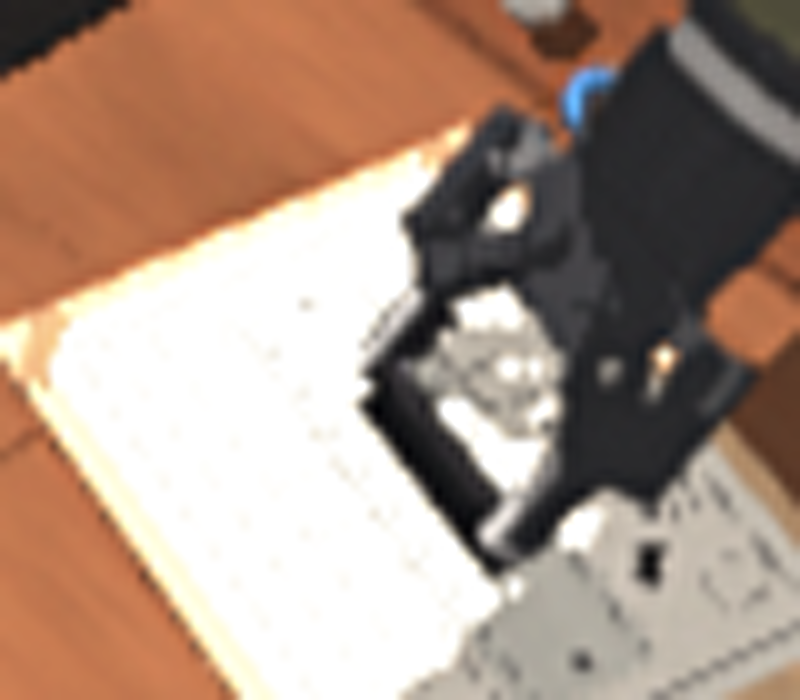

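move_arm([
  [[0,0,0],[0,0,0]],
  [[0,0,0],[0,0,0]],
  [[0,0,0],[0,0,0]],
  [[0,0,0],[0,0,0]],
], fingers=0.0854)

```text
time_s: 9.35
tcp_pos: [0.5315, 0.038, 0.0151]
tcp_rot: [0.089, 0.913, 0.04, -0.396]
force: [0.2, 0.6, 0.5]
opening: 0.0855
```

move_arm([
  [[0,0,-0.008],[0,0,0]],
  [[0,0,-0.02],[0,0,0]],
  [[0,0,-0.035],[0,0,0]],
  [[0,0,-0.055],[0,0,0]],
  [[0,0,-0.055],[0,0,0]],
])

```text
time_s: 9.85
tcp_pos: [0.5748, 0.0295, 0.0559]
tcp_rot: [0.089, 0.915, 0.04, -0.393]
force: [0.5, -0.7, 0.5]
opening: 0.0854
```

```bash
python3 - <<'E'
from fing import *
cam('scene','sceneg4.png'); st()
crop('sceneg4.png',205,140,285,210,10,'g4s.png')
row([.40,.05,.16],start_R(78.7,0))
E
```

```text
9.9 [0.5733 0.0297 0.0546] [[-0.674, 0.195, -0.713], [0.132, 0.981, 0.143], [0.727, 0.003, -0.687]] q [-0.082  0.617  1.488  0.088  1.846 -1.471] F [0.5 0.1 0.9] op 0.0851
shift [0.1961, -0.0136, 0.054] turn [0.0019, -0.8136, 0.0022]
```

View pics/g4s.png

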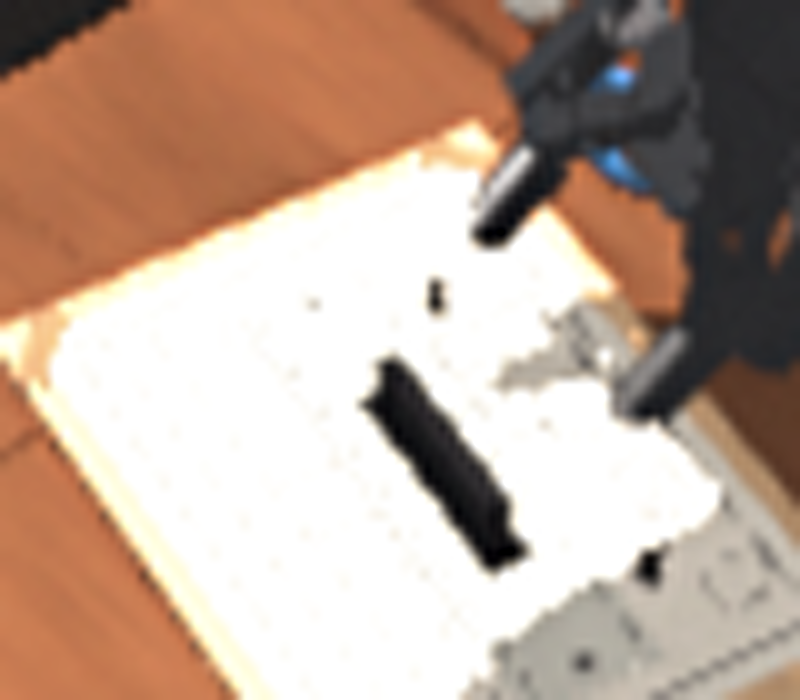

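move_arm([
  [[0.01,0,-0.03],[0,0,0]],
  [[0.04,-0.002,-0.04],[0,-0.09,0]],
  [[0.07,-0.004,-0.03],[0,-0.2,0]],
  [[0.1,-0.006,-0.01],[0,-0.34,0]],
  [[0.13,-0.009,0.01],[0,-0.48,0]],
  [[0.155,-0.011,0.03],[0,-0.62,0]],
  [[0.18,-0.013,0.045],[0,-0.75,0]],
  [[0.196,-0.014,0.054],[0.002,-0.814,0.002]],
], fingers=0.0)

```text
time_s: 10.7
tcp_pos: [0.3951, 0.0503, 0.1583]
tcp_rot: [0.098, 0.995, -0.0, -0.001]
force: [-0.1, 0.5, -0.1]
opening: 0.0
```

move_arm([
  [[0,0,0],[0,0,0]],
  [[0,0,0],[0,0,0]],
  [[0,0,0],[0,0,0]],
])

```text
time_s: 11.0
tcp_pos: [0.3987, 0.0498, 0.1589]
tcp_rot: [0.098, 0.995, -0.0, -0.003]
force: [-0.1, -0.3, -0.6]
opening: 0.0001
```

```bash
python3 - <<'E'
from fing import *
cam('scene','sceneh1.png'); cam('top','toph1.png');st()
crop('toph1.png',195,145,295,225,8,'h1t.png')
row([.476,.049,.06],start_R(78.7,0))
E
```

```text
11.1 [0.3989 0.0497 0.1586] [[-0.981, 0.196, -0.006], [0.196, 0.981, 0.0], [0.006, -0.001, -1.0]] q [-0.01  -0.408  2.249  0.     1.307 -1.384] F [0.3 0.1 0.3] op 0.0
shift [-0.0764, 0.0145, 0.0981] turn [-0.0009, -0.006, 0.0]
```

View pics/h1t.png

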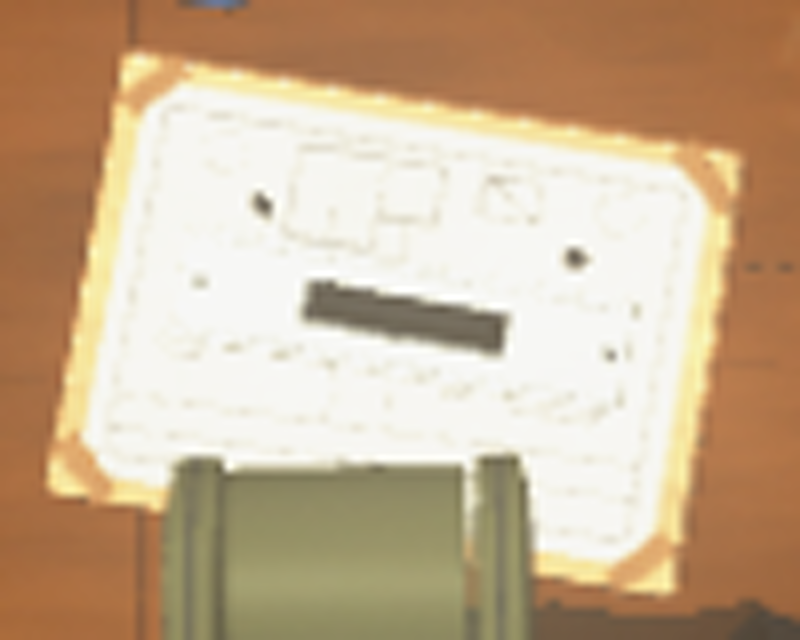

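move_arm([
  [[-0.03,0.006,0.03],[0,0,0]],
  [[-0.06,0.012,0.06],[0,-0.003,0]],
  [[-0.076,0.0145,0.098],[0,-0.006,0]],
  [[-0.076,0.0145,0.125],[0,-0.006,0]],
  [[-0.076,0.0145,0.145],[0,-0.006,0]],
  [[-0.076,0.0145,0.145],[0,-0.006,0]],
  [[-0.076,0.0145,0.145],[0,-0.006,0]],
])

```text
time_s: 11.8
tcp_pos: [0.4753, 0.0491, 0.0125]
tcp_rot: [0.098, 0.995, -0.0, -0.0]
force: [-0.5, -0.7, -0.6]
opening: -0.0
```

```bash
python3 - <<'E'
from fing import *
st(); cam('scene','sceneh2.png')
crop('sceneh2.png',205,140,285,210,10,'h2s.png')
row([.5186,.0399,.0125],start_R(78.7,0))
E
```

```text
11.8 [0.4753 0.0491 0.0125] [[-0.981, 0.196, -0.001], [0.196, 0.981, -0.001], [0.001, -0.001, -1.0]] q [-9.000e-03 -4.000e-03  2.188e+00 -1.000e-03  9.580e-01 -1.382e+00] F [-0.5 -0.7 -0.6] op -0.0
shift [-0.0444, -0.0005, 0.0002] turn [-0.001, -0.0003, 0.0001]
```

View pics/h2s.png

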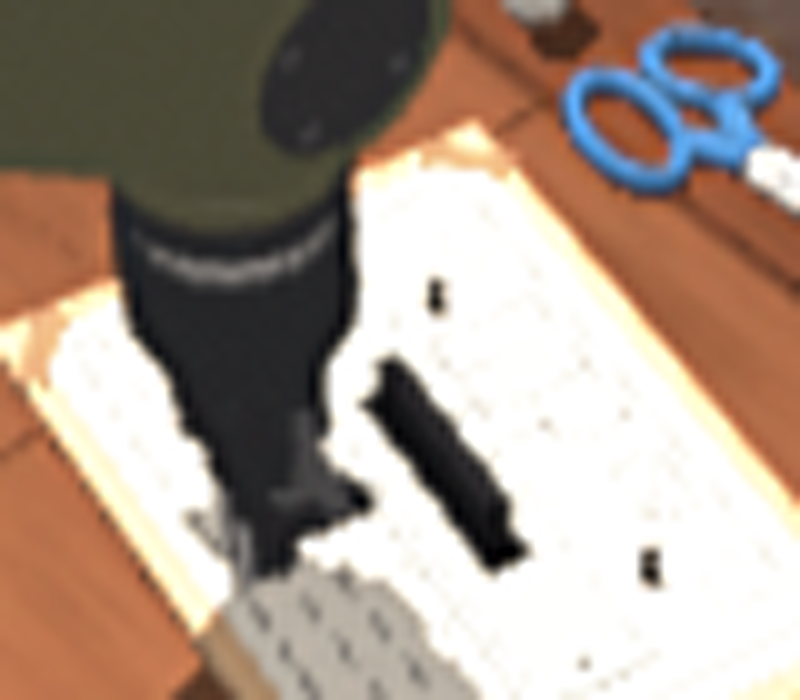

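move_arm([
  [[-0.015,0,0],[0,0,0]],
  [[-0.025,0,0],[0,0,0]],
  [[-0.03,0,0],[0,0,0]],
  [[-0.034,0,0],[0,0,0]],
  [[-0.037,0,0],[0,0,0]],
  [[-0.037,0,0],[0,0,0]],
])

```text
time_s: 12.45
tcp_pos: [0.5112, 0.042, 0.0137]
tcp_rot: [0.098, 0.995, -0.0, 0.001]
force: [0.1, -0.2, -0.3]
opening: -0.0
```

move_arm([
  [[-0.002,0,0],[0,0,0]],
  [[-0.003,0,0],[0,0,0]],
  [[-0.003,0,0],[0,0,0]],
])

```text
time_s: 12.75
tcp_pos: [0.514, 0.0415, 0.0137]
tcp_rot: [0.098, 0.995, -0.0, 0.001]
force: [-1.2, 0.1, 0.2]
opening: -0.0002
```

move_arm([
  [[-0.001,0,0.001],[0,0,0]],
  [[-0.002,0,0.0012],[0,0,0]],
  [[-0.002,0,0.0012],[0,0,0]],
])

```text
time_s: 13.05
tcp_pos: [0.5158, 0.0413, 0.0133]
tcp_rot: [0.098, 0.995, -0.0, 0.0]
force: [-5.4, 1.0, 6.6]
opening: -0.0002
```

move_arm([
  [[-0.001,0,0.0],[0,0,0]],
  [[-0.0015,0,0],[0,0,0]],
  [[-0.0015,0,0],[0,0,0]],
])

```text
time_s: 13.35
tcp_pos: [0.5173, 0.041, 0.0133]
tcp_rot: [0.098, 0.995, -0.0, 0.0]
force: [-5.1, 1.3, 7.4]
opening: -0.0001
```

```bash
python3 - <<'E'
from fing import *
st(); cam('scene','sceneh3.png')
crop('sceneh3.png',205,140,285,210,10,'h3s.png')
E
```

```text
13.35 [0.5173 0.041  0.0133] [[-0.981, 0.195, 0.0], [0.195, 0.981, -0.001], [-0.001, -0.001, -1.0]] q [-2.400e-02  8.200e-02  2.097e+00 -1.000e-03  9.620e-01 -1.398e+00] F [-5.1  1.3  7.4] op -0.0001
```

View pics/h3s.png

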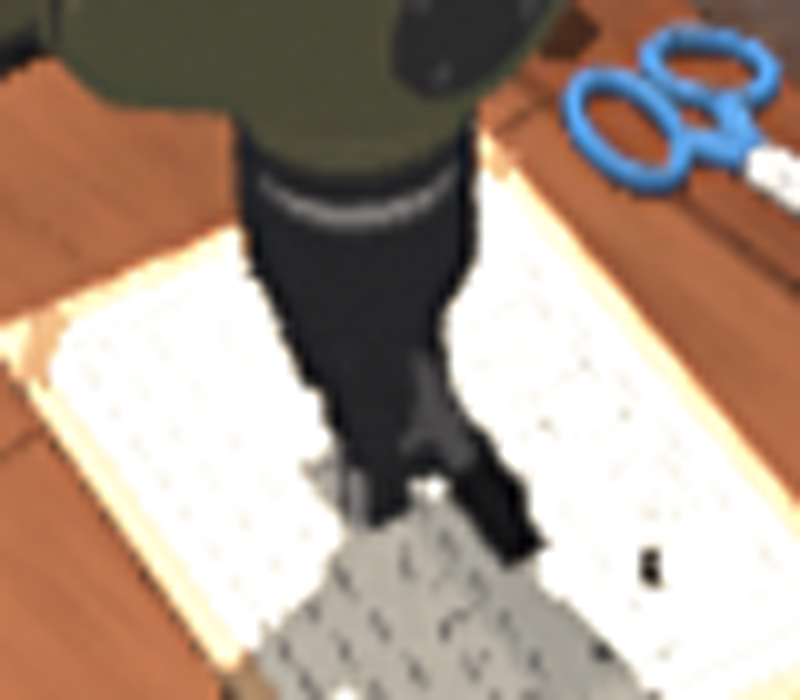

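move_arm([
  [[0,0,-0.0008],[0,0,0]],
  [[0,0,-0.0008],[0,0,0]],
])

```text
time_s: 13.6
tcp_pos: [0.5177, 0.0409, 0.0135]
tcp_rot: [0.098, 0.995, -0.0, 0.001]
force: [-1.1, 0.2, 3.5]
opening: -0.0
```

move_arm([
  [[-0.001,0,0],[0,0,0]],
  [[-0.001,0,0],[0,0,0]],
])

```text
time_s: 13.8
tcp_pos: [0.5185, 0.0407, 0.0135]
tcp_rot: [0.098, 0.995, -0.0, 0.001]
force: [-3.6, 1.3, 3.7]
opening: -0.0001
```

move_arm([
  [[0,0,-0.01],[0,0,0]],
  [[0,0,-0.04],[0,0,0]],
  [[0.04,0,-0.08],[0,0,0]],
  [[0.085,0,-0.11],[0,0,0]],
  [[0.12,0,-0.14],[0,0,0]],
  [[0.12,0,-0.14],[0,0,0]],
])

```text
time_s: 14.4
tcp_pos: [0.401, 0.0647, 0.1584]
tcp_rot: [0.098, 0.995, 0.0, 0.006]
force: [0.2, -0.3, -0.4]
opening: 0.0002
```

```bash
python3 - <<'E'
from fing import *
st(); cam('scene','sceneh4.png');cam('top','toph4.png')
crop('toph4.png',205,155,285,205,10,'h4t.png')
crop('sceneh4.png',205,140,285,210,10,'h4s.png')
E
```

```text
14.4 [0.401  0.0647 0.1584] [[-0.981, 0.194, 0.013], [0.194, 0.981, -0.001], [-0.013, 0.002, -1.0]] q [ 2.800e-02 -4.100e-01  2.251e+00 -1.000e-03  1.289e+00 -1.346e+00] F [ 0.2 -0.3 -0.4] op 0.0002
```

View pics/h4t.png

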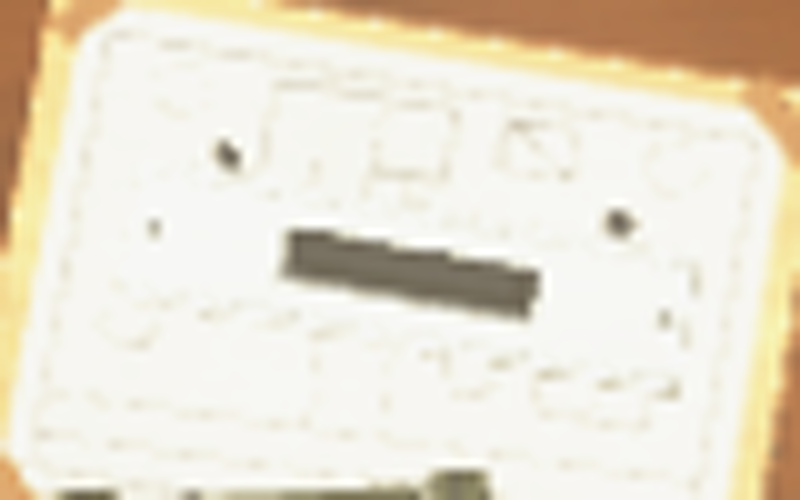

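View pics/h4s.png

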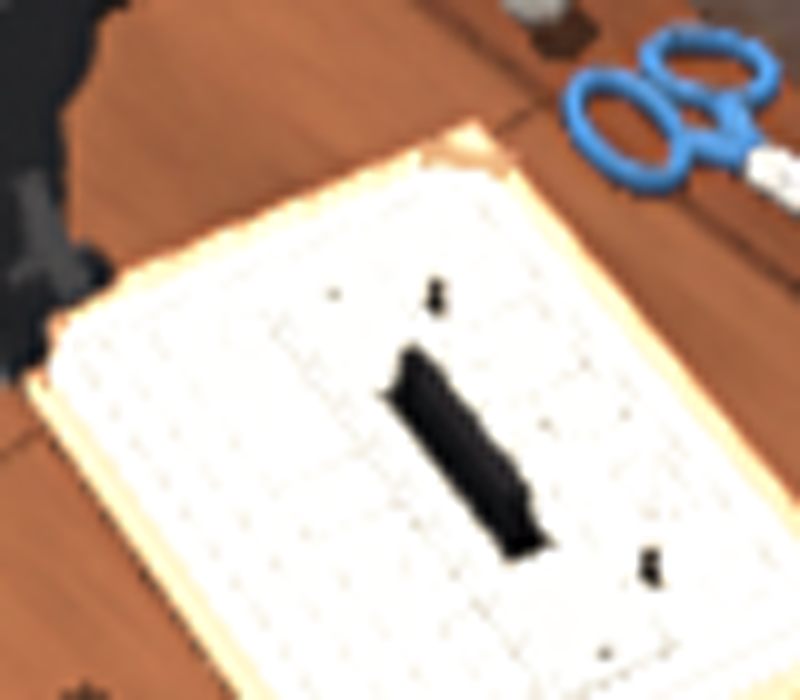

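```bash
python3 - <<'E'
from h import *
c=load('toph4.png'); im=c['img'][155:205,205:285].astype(float)
g=cv2.resize(im,None,fx=10,fy=10,interpolation=2); g=np.clip((g-225)/30*255,0,255).astype('uint8')
cv2.imwrite('pics/h4c.png',g)
def P(x,y,z): return ray(c,(x+.5)/10-.5+205,(y+.5)/10-.5+155,z)[:2]
rc=P(410,273,.043); A=P(228,155,.018);B=P(619,222,.018)
v=(A-B)/np.linalg.norm(A-B); n=np.array([-v[1],v[0]]); print(rc,A,B,'az',np.degrees(np.arctan2(v[1],v[0])),'dist along n',(rc-B)@n*1e3,'along',(rc-(A+B)/2)@v)
e=P(285,253,.043)-P(535,294,.043); print(np.degrees(np.arctan2(e[1],e[0])))
E
```

```text
[0.54896885 0.03175992] [0.59626912 0.0954624 ] [ 0.56876214 -0.04224456] az 78.70383702804872 dist along n 33.90588776706875 along -0.0015199478725604419
79.13969308787422
```

View pics/h4c.png

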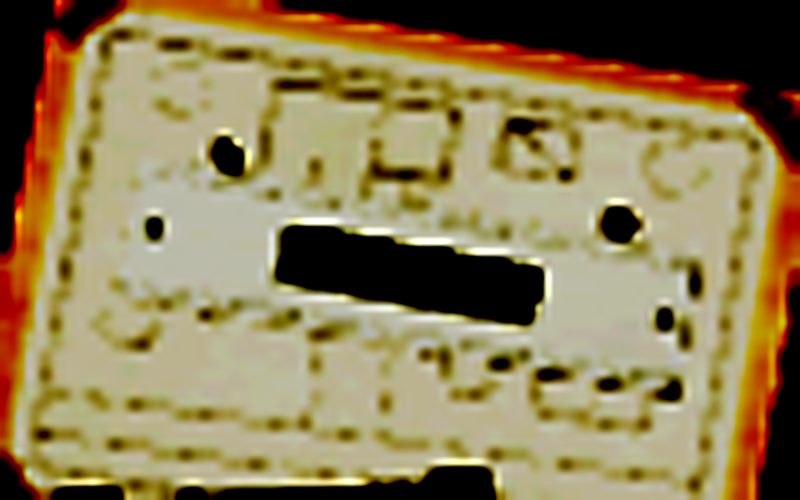

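```bash
python3 - <<'E'
from fing import *
st(); row([.480,.0475,.018],start_R(78.7,0))
E
```

```text
14.5 [0.4015 0.0643 0.1553] [[-0.981, 0.195, 0.008], [0.195, 0.981, -0.001], [-0.008, 0.001, -1.0]] q [ 2.700e-02 -4.020e-01  2.250e+00 -1.000e-03  1.285e+00 -1.347e+00] F [ 0.1 -0.4 -1.3] op 0.0002
shift [-0.0792, -0.0013, 0.1379] turn [0.0005, 0.008, 0.0011]
```

move_arm([
  [[-0.04,0,0.04],[0,0,0]],
  [[-0.079,-0.001,0.08],[0,0,0]],
  [[-0.079,-0.001,0.115],[0,0,0]],
  [[-0.079,-0.001,0.137],[0,0,0]],
  [[-0.079,-0.001,0.137],[0,0,0]],
  [[-0.079,-0.001,0.137],[0,0,0]],
])

```text
time_s: 15.1
tcp_pos: [0.4777, 0.0472, 0.0138]
tcp_rot: [0.098, 0.995, -0.001, -0.001]
force: [-0.8, -0.1, -0.5]
opening: 0.0002
```

move_arm([
  [[0,0,0.003],[0,0,0]],
  [[0,0,0.0045],[0,0,0]],
  [[0,0,0.0045],[0,0,0]],
])

```text
time_s: 15.4
tcp_pos: [0.4779, 0.0476, 0.0114]
tcp_rot: [0.098, 0.995, -0.0, 0.001]
force: [-0.0, 0.3, -0.6]
opening: 0.0002
```

move_arm([
  [[0,0,0.001],[0,0,0]],
  [[0,0,0.001],[0,0,0]],
])

```text
time_s: 15.6
tcp_pos: [0.4782, 0.0476, 0.011]
tcp_rot: [0.098, 0.995, -0.0, 0.001]
force: [-0.0, -0.3, 0.9]
opening: 0.0001
```

move_arm([
  [[-0.01,0,-0.0008],[0,0,0]],
  [[-0.018,0,-0.0008],[0,0,0]],
  [[-0.024,0,-0.0008],[0,0,0]],
  [[-0.028,0,-0.0008],[0,0,0]],
  [[-0.028,0,-0.0008],[0,0,0]],
])

```text
time_s: 16.1
tcp_pos: [0.5064, 0.042, 0.0117]
tcp_rot: [0.098, 0.995, -0.0, 0.001]
force: [-1.2, 0.0, 0.3]
opening: -0.0002
```

move_arm([
  [[-0.003,0,0],[0,0,0]],
  [[-0.006,0,0],[0,0,0]],
  [[-0.008,0,0],[0,0,0]],
  [[-0.008,0,0],[0,0,0]],
])

```text
time_s: 16.5
tcp_pos: [0.5137, 0.0405, 0.0117]
tcp_rot: [0.098, 0.995, -0.0, 0.001]
force: [-0.3, -0.2, -0.7]
opening: 0.0001
```

move_arm([
  [[-0.0015,0,0],[0,0,0]],
  [[-0.0025,0,0],[0,0,0]],
  [[-0.003,0,0],[0,0,0]],
  [[-0.003,0,0],[0,0,0]],
])

```text
time_s: 16.9
tcp_pos: [0.5164, 0.04, 0.0117]
tcp_rot: [0.098, 0.995, -0.0, 0.001]
force: [0.8, -0.5, -0.6]
opening: -0.0001
```

move_arm([
  [[-0.0007,0,0],[0,0,0]],
  [[-0.001,0,0],[0,0,0]],
  [[-0.001,0,0],[0,0,0]],
])

```text
time_s: 17.2
tcp_pos: [0.5171, 0.0398, 0.0116]
tcp_rot: [0.098, 0.995, -0.0, 0.001]
force: [-1.7, 0.6, 0.9]
opening: 0.0001
```

move_arm([
  [[-0.0007,0,0],[0,0,0]],
  [[-0.001,0,0],[0,0,0]],
  [[-0.001,0,0],[0,0,0]],
])

```text
time_s: 17.5
tcp_pos: [0.5178, 0.0396, 0.0115]
tcp_rot: [0.098, 0.995, -0.0, 0.0]
force: [-4.3, 0.6, 2.6]
opening: -0.0005
```

move_arm([
  [[-0.0007,0,0],[0,0,0]],
  [[-0.001,0,0],[0,0,0]],
  [[-0.001,0,0],[0,0,0]],
])

```text
time_s: 17.8
tcp_pos: [0.518, 0.0396, 0.0114]
tcp_rot: [0.098, 0.995, -0.0, -0.001]
force: [-7.4, 1.0, 5.1]
opening: -0.0002
```

```bash
python3 - <<'E'
from fing import *
st(); cam('scene','sceneh5.png')
crop('sceneh5.png',225,155,285,205,12,'h5s.png')
E
```

```text
17.8 [0.518  0.0396 0.0114] [[-0.981, 0.195, -0.002], [0.195, 0.981, -0.001], [0.002, -0.001, -1.0]] q [-2.700e-02  8.800e-02  2.095e+00 -1.000e-03  9.610e-01 -1.400e+00] F [-7.4  1.   5.1] op -0.0002
```

View pics/h5s.png

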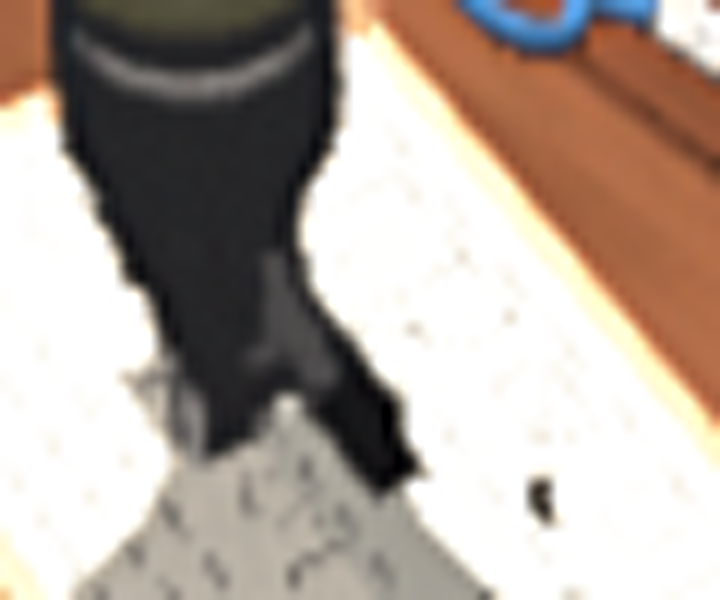

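move_arm([
  [[0.004,0,0],[0,0,0]],
  [[0.015,0,-0.002],[0,0,0]],
  [[0.04,0,-0.03],[0,0,0]],
  [[0.08,0,-0.07],[0,0,0]],
  [[0.12,0,-0.11],[0,0,0]],
  [[0.125,0,-0.15],[0,0,0]],
  [[0.125,0,-0.15],[0,0,0]],
], fingers=0.06)

```text
time_s: 18.55
tcp_pos: [0.399, 0.0646, 0.1688]
tcp_rot: [0.098, 0.995, 0.001, 0.008]
force: [1.3, 0.6, -0.3]
opening: 0.06
```

```bash
cat > chk.py <<'E'
from h import *
def chk(tag,c8=(285,253,535,294)):
    cam('scene','scene'+tag+'.png');c=cam('top','top'+tag+'.png');st()
    g=cv2.resize(c['img'][155:205,205:285].astype(float),None,fx=10,fy=10,interpolation=2); cv2.imwrite(f'pics/{tag}c.png',np.clip((g-225)/30*255,0,255).astype('uint8'))
    s=load('scene'+tag+'.png')['img'][150:210,215:285].astype(float); cv2.imwrite(f'pics/{tag}s.png',cv2.resize(s,None,fx=10,fy=10,interpolation=2))
    m=(c['img'][160:205,210:285].max(2)<170).astype('uint8'); k,l,stt,ce=cv2.connectedComponentsWithStats(m)
    for i in range(1,k):
        if stt[i,4]>1: 
            p=ce[i]+[210,160]; print(stt[i].tolist(),p.round(2))
E
python3 - <<'E'
from chk import *
chk('i1')
E
```

```text
18.65 [0.3973 0.0642 0.1636] [[-0.981, 0.195, 0.008], [0.195, 0.981, -0.001], [-0.008, 0.001, -1.0]] q [ 2.700e-02 -4.220e-01  2.250e+00 -1.000e-03  1.306e+00 -1.347e+00] F [ 0.5 -0.5 -0.6] op 0.0601
[17, 9, 2, 2, 3] [227.33 169.67]
[56, 16, 2, 2, 3] [266.33 176.67]
[24, 18, 25, 9, 121] [245.81 181.58]
[39, 43, 5, 2, 9] [250.78 203.56]
[72, 43, 1, 2, 2] [282.  203.5][ WARN:0@12.717] global loadsave.cpp:1063 imwrite_ Unsupported depth image for selected encoder is fallbacked to CV_8U.
```

View pics/i1c.png

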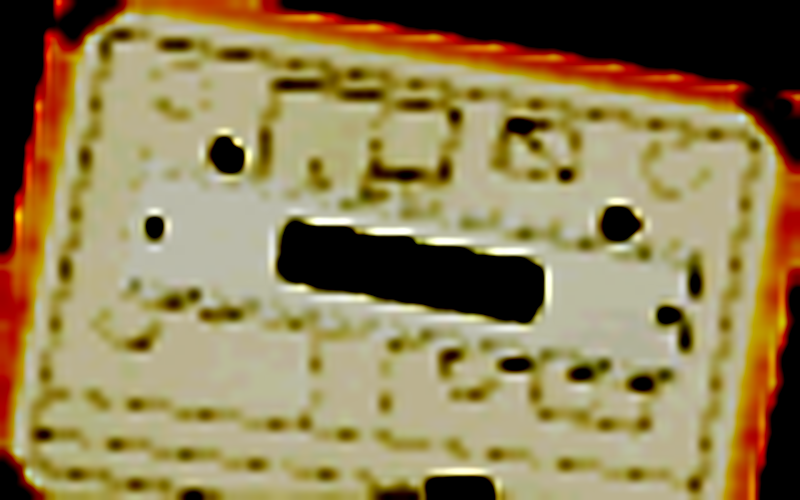

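View pics/i1s.png

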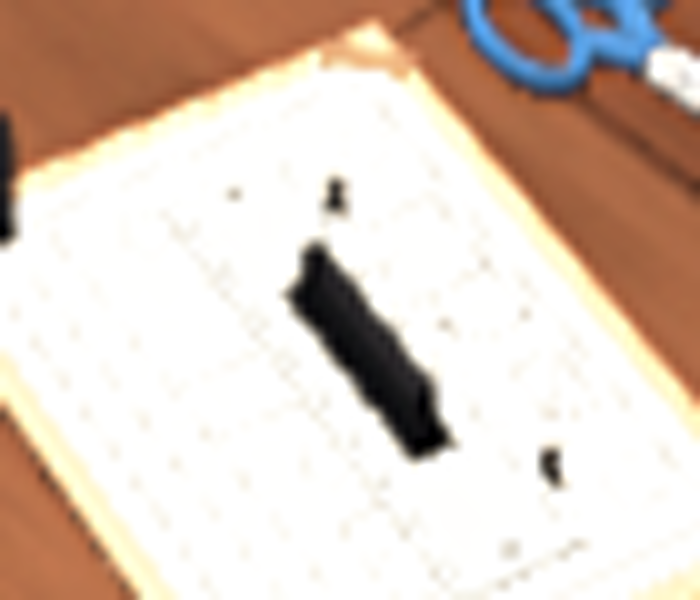

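```bash
cat >> chk.py <<'E'
from scipy.optimize import least_squares
def fit(tag,A=(.5966,.0962),B=(.5689,-.0422)):
    # fit rib pose (x,y,az) to darkness moments in both pictures
    def moments(w):
        yy,xx=np.mgrid[:w.shape[0],:w.shape[1]]; s=w.sum(); mx=(w*xx).sum()/s; my=(w*yy).sum()/s
        sxx=(w*(xx-mx)**2).sum()/s; syy=(w*(yy-my)**2).sum()/s; sxy=(w*(xx-mx)*(yy-my)).sum()/s
        return mx,my,.5*np.arctan2(2*sxy,sxx-syy),s
    res={}
    for n,box in(('top',(228,172,264,192)),('scene',(240,170,264,200))):
        c=load(n+tag+'.png'); x0,y0,x1,y1=box; g=c['img'][y0:y1,x0:x1].astype(float).max(2); w=np.clip((215-g)/150,0,1)
        if w.sum()<5: continue
        mo=moments(w)
        def model(p):
            a=p[2]; X=np.array([np.cos(a),np.sin(a),0]); Z=np.array([0,0,1.]); Rm=np.c_[X,np.cross(Z,X),Z]
            _,g8=se_pts([p[0],p[1],.0125],Rm); q=np.array([proj(c,v) for v in g8]); k=16
            m=np.zeros(((y1-y0)*k,(x1-x0)*k),'uint8'); h=cv2.convexHull(((q+.5-[x0,y0])*k*16).astype(np.int32)); cv2.fillConvexPoly(m,h,1,shift=4)
            mm=moments(m.astype(float)); return np.array([(mm[0]+.5)/k-.5-mo[0],(mm[1]+.5)/k-.5-mo[1],(mm[2]-mo[2])*10]),mm[3]/k/k
        r=least_squares(lambda p:model(p)[0],[.55,.033,np.radians(78.7)],diff_step=2e-3,x_scale=[.01,.01,.1])
        A_,B_=np.array(A),np.array(B); v=(A_-B_)/np.linalg.norm(A_-B_); nn=np.array([-v[1],v[0]]); p=r.x[:2]
        print(n,tag,'mid',p.round(4),'az',np.degrees(r.x[2]).round(2),'line az',np.degrees(np.arctan2(v[1],v[0])).round(2),'n mm',round((p-B_)@nn*1e3,1),'along',round((p-(A_+B_)/2)@v*1e3,1),'area',round(mo[3],1),round(model(r.x)[1],1),'res',abs(r.fun).max().round(3))
E
python3 - <<'E'
from chk import *
fit('h1'); fit('h4'); fit('i1')
E
```

```text
top h1 mid [0.5427 0.0332] az 78.36 line az 78.68 n mm 40.5 along -1.8 area 79.9 103.7 res 0.0
scene h1 mid [0.542  0.0309] az 76.78 line az 78.68 n mm 40.7 along -4.1 area 132.7 142.3 res 0.001
top h4 mid [0.5509 0.0318] az 78.53 line az 78.68 n mm 32.2 along -1.6 area 77.7 104.5 res 0.001
scene h4 mid [0.55   0.0298] az 77.17 line az 78.68 n mm 32.6 along -3.7 area 133.6 143.3 res 0.001
top i1 mid [0.5518 0.0308] az 78.76 line az 78.68 n mm 31.1 along -2.3 area 78.2 104.4 res 0.001
scene i1 mid [0.5511 0.0294] az 77.75 line az 78.68 n mm 31.6 along -3.9 area 136.4 144.7 res 0.006
```

```bash
cat >> chk.py <<'E'
def prof(tag,A=(.5966,.0962),B=(.5689,-.0422),n0=-5,n1=70):
    A_,B_=np.array(A),np.array(B); v=(A_-B_)/np.linalg.norm(A_-B_); nn=np.array([-v[1],v[0]]); M=(A_+B_)/2
    c=load('top'+tag+'.png'); img=c['img'].astype(np.float32)
    ns=np.arange(n0,n1,1.)
    out=[]
    for lo,hi in((-62,-46),(46,62)):
        vs=np.arange(lo,hi,1.)
        q=np.array([[proj(c,[*(M+nn*n*1e-3+v*a*1e-3),.015]) for a in vs] for n in ns]).astype(np.float32)
        s=cv2.remap(img,q[...,0],q[...,1],cv2.INTER_LINEAR); out.append((np.median(s[...,0],1)-np.median(s[...,2],1), np.median(s[...,1],1)))
    return ns,out
E
python3 - <<'E'
from chk import *
for t in('h4','i1'):
    ns,o=prof(t)
    print(t); 
    for a in o: print((a[0]).round(0).astype(int).tolist())
E
```

```text
h4
[-3, -3, -4, -4, -4, -4, -4, -4, -4, -4, -4, -5, -5, -5, -6, -6, -7, -6, -5, -4, -3, -3, -3, -3, -3, -3, -3, -3, -3, -2, -2, -3, -3, -3, -3, -3, -3, -3, -3, -3, -3, -3, -3, -3, -3, -3, -3, -3, -3, -3, -3, -3, -3, -3, -4, -4, -5, -6, -7, -8, -12, -15, -18, -18, -14, -11, -7, -7, -7, -7, -7, -8, -8, -9, -10]
[-7, -7, -7, -7, -8, -8, -7, -6, -5, -5, -5, -4, -4, -4, -4, -5, -6, -6, -4, -3, -2, -2, -2, -2, -2, -2, -2, -2, -2, -2, -2, -2, -2, -3, -3, -3, -3, -2, -2, -2, -2, -2, -2, -2, -2, -2, -2, -2, -3, -3, -3, -3, -3, -4, -5, -6, -7, -6, -5, -4, -6, -7, -8, -8, -6, -5, -4, -4, -4, -4, -4, -4, -4, -4, -4]
i1
[-3, -3, -4, -4, -4, -4, -4, -4, -5, -5, -6, -6, -6, -7, -8, -8, -8, -6, -5, -3, -3, -3, -3, -3, -3, -3, -2, -3, -3, -3, -3, -3, -3, -3, -3, -3, -3, -3, -3, -3, -3, -3, -3, -3, -3, -3, -3, -3, -3, -3, -3, -4, -4, -6, -7, -8, -7, -7, -7, -9, -9, -10, -10, -9, -7, -7, -7, -7, -7, -7, -7, -8, -7, -8, -10]
[-7, -7, -7, -8, -8, -9, -8, -8, -8, -7, -6, -5, -4, -4, -4, -4, -4, -3, -3, -2, -2, -2, -2, -2, -2, -2, -2, -2, -2, -2, -2, -2, -3, -3, -3, -3, -3, -2, -2, -2, -2, -2, -2, -2, -3, -3, -3, -3, -3, -3, -3, -3, -3, -3, -4, -5, -7, -8, -10, -10, -10, -8, -8, -6, -4, -4, -4, -4, -5, -5, -5, -4, -4, -4, -4]
```

```bash
python3 - <<'E'
from chk import *
a=load('topi1.png')['img'][155:205,205:285].astype(float); b=load('top0.png')['img'][155:205,205:285].astype(float)
d=np.abs(a-b).max(2); g=cv2.resize(np.clip(d*12,0,255).astype('uint8'),None,fx=10,fy=10,interpolation=cv2.INTER_NEAREST)
g=cv2.cvtColor(g,cv2.COLOR_GRAY2BGR)
c=load('topi1.png'); A=np.array((.5966,.0962));B=np.array((.5689,-.0422)); v=(A-B)/np.linalg.norm(A-B); n=np.array([-v[1],v[0]])
mid=(A+B)/2+n*.0295+v*(-.002)
def px(p,z): u,w=proj(c,[*p,z]); return (int((u+.5-205)*10),int((w+.5-155)*10))
cs=[mid+v*s*.1+n*t*.025 for s,t in((-1,-1),(1,-1),(1,1),(-1,1))]
for i in range(4): cv2.line(g,px(cs[i],.015),px(cs[(i+1)%4],.015),(0,0,255),1)
for P in(A,B): cv2.circle(g,px(P,.01),13,(0,255,0),1)
cv2.imwrite('pics/diff.png',g)
E
```

```text
(no output)
```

View pics/diff.png

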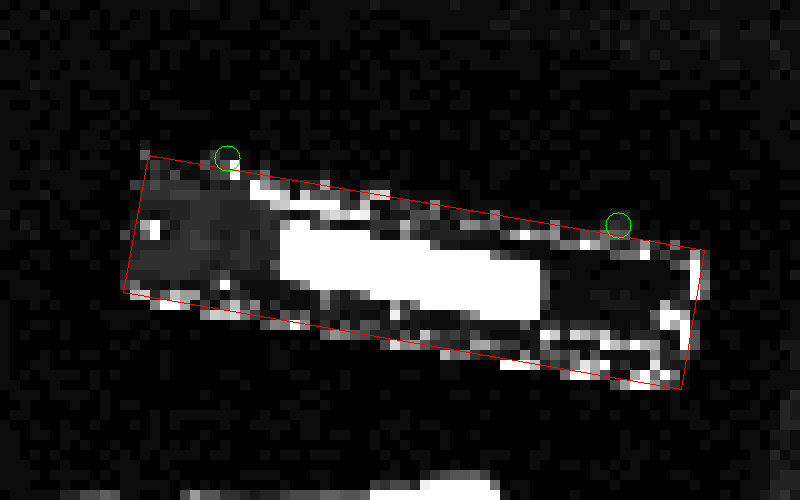

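```bash
cat >> h.py <<'E'
PA=np.array((.5966,.0962));PB=np.array((.5689,-.0422)); PV=(PA-PB)/np.linalg.norm(PA-PB); PN=np.array([-PV[1],PV[0]])
def lp(n,v): return (PA+PB)/2+PN*n*1e-3+PV*v*1e-3
E
python3 - <<'E'
from h import *
st(); row([*lp(80,-45),.0118],start_R(78.7,0)); print(lp(80,-45),lp(65.5,-45),lp(80,45))
E
```

```text
18.65 [0.3973 0.0642 0.1636] [[-0.981, 0.195, 0.008], [0.195, 0.981, -0.001], [-0.008, 0.001, -1.0]] q [ 2.700e-02 -4.220e-01  2.250e+00 -1.000e-03  1.306e+00 -1.347e+00] F [ 0.5 -0.5 -0.6] op 0.0601
shift [-0.1078, -0.0453, 0.1526] turn [0.0007, 0.0079, 0.0009]
[ 0.49547437 -0.00142471] [ 0.50969239 -0.00427037] [0.51313708 0.08682509]
```

move_arm([
  [[-0.04,-0.02,0.04],[0,0.004,0]],
  [[-0.08,-0.04,0.08],[0,0.008,0]],
  [[-0.108,-0.045,0.11],[0,0.008,0]],
  [[-0.108,-0.045,0.135],[0,0.008,0]],
  [[-0.108,-0.045,0.14],[0,0.008,0]],
  [[-0.108,-0.045,0.14],[0,0.008,0]],
], fingers=0.0)

```text
time_s: 19.25
tcp_pos: [0.4914, -0.0012, 0.0189]
tcp_rot: [0.098, 0.995, 0.0, -0.006]
force: [-0.0, -0.6, 0.8]
opening: -0.0002
```

```bash
python3 - <<'E'
from h import *
st(); row([*lp(72,-45),.0116],start_R(78.7,0))
E
```

```text
19.25 [ 0.4914 -0.0012  0.0189] [[-0.981, 0.196, -0.012], [0.196, 0.981, 0.001], [0.013, -0.001, -1.0]] q [-0.112  0.022  2.149  0.     0.983 -1.485] F [-0.  -0.6  0.8] op -0.0002
shift [-0.0122, 0.0006, 0.0072] turn [-0.001, -0.0125, 0.0001]
```

move_arm([
  [[0,0,0.005],[0,-0.01,0]],
  [[-0.004,0,0.007],[0,-0.0125,0]],
  [[-0.012,0.0006,0.007],[0,-0.0125,0]],
  [[-0.012,0.0006,0.007],[0,-0.0125,0]],
])

```text
time_s: 19.65
tcp_pos: [0.5076, -0.0032, 0.0162]
tcp_rot: [0.098, 0.995, -0.001, 0.005]
force: [0.9, 0.1, -0.0]
opening: -0.0003
```

```bash
python3 - <<'E'
from h import *
st(); row([*lp(65.5,-45),.0116],start_R(78.7,0))
E
```

```text
19.65 [ 0.5076 -0.0032  0.0162] [[-0.981, 0.195, 0.01], [0.195, 0.981, -0.002], [-0.01, -0.0, -1.0]] q [-1.110e-01  4.800e-02  2.127e+00 -1.000e-03  9.560e-01 -1.485e+00] F [ 0.9  0.1 -0. ] op -0.0003
shift [-0.0022, -0.0007, 0.0046] turn [-0.0003, 0.0099, 0.0009]
```

move_arm([
  [[0.008,0,0],[0,0.006,0]],
  [[0.008,0,0],[0,0.006,0]],
  [[0.008,0,0],[0,0.006,0]],
])

```text
time_s: 19.95
tcp_pos: [0.4974, -0.0015, 0.0146]
tcp_rot: [0.098, 0.995, -0.0, 0.0]
force: [-0.2, 0.2, 0.2]
opening: 0.0001
```

```bash
python3 - <<'E'
from h import *
st(); row([*lp(70,-45),.0116],start_R(78.7,0))
E
```

```text
19.95 [ 0.4974 -0.0015  0.0146] [[-0.981, 0.195, 0.0], [0.195, 0.981, -0.001], [-0.0, -0.001, -1.0]] q [-1.110e-01  3.500e-02  2.145e+00 -1.000e-03  9.620e-01 -1.484e+00] F [-0.2  0.2  0.2] op 0.0001
shift [-0.0081, -0.0003, 0.003] turn [-0.0006, 0.0002, 0.0006]
```

move_arm([
  [[0,0,0.003],[0,0,0]],
  [[-0.003,0,0.003],[0,0,0]],
  [[-0.006,0,0.003],[0,0,0]],
  [[-0.008,0,0.003],[0,0,0]],
  [[-0.008,0,0.003],[0,0,0]],
  [[-0.008,0,0.003],[0,0,0]],
])

```text
time_s: 20.55
tcp_pos: [0.5058, -0.0032, 0.0116]
tcp_rot: [0.098, 0.995, -0.0, 0.0]
force: [-0.5, 0.0, 0.7]
opening: 0.0
```

move_arm([
  [[-0.001,0,0],[0,0,0]],
  [[-0.002,0,0],[0,0,0]],
  [[-0.003,0,0],[0,0,0]],
  [[-0.003,0,0],[0,0,0]],
])

```text
time_s: 20.95
tcp_pos: [0.5088, -0.0037, 0.0116]
tcp_rot: [0.098, 0.995, -0.0, 0.0]
force: [0.4, 0.8, 0.9]
opening: -0.0001
```

move_arm([
  [[-0.001,0,0],[0,0,0]],
  [[-0.001,0,0],[0,0,0]],
])

```text
time_s: 21.15
tcp_pos: [0.5091, -0.0038, 0.0114]
tcp_rot: [0.098, 0.995, -0.0, -0.001]
force: [-2.0, 0.2, 0.8]
opening: -0.0004
```

move_arm([
  [[-0.001,0,0],[0,0,0]],
  [[-0.001,0,0],[0,0,0]],
])

```text
time_s: 21.35
tcp_pos: [0.5093, -0.0039, 0.0113]
tcp_rot: [0.098, 0.995, -0.0, -0.002]
force: [-5.5, 0.9, 5.3]
opening: -0.0002
```

move_arm([
  [[0.004,0,0],[0,0,0]],
  [[0.018,0,-0.002],[0,0,0]],
  [[0.04,0,-0.04],[0,0,0]],
  [[0.05,0.02,-0.09],[0,0,0]],
  [[0.05,0.06,-0.13],[0,0,0]],
  [[0.05,0.11,-0.13],[0,0,0]],
  [[0.05,0.16,-0.13],[0,0,0]],
  [[0.05,0.16,-0.13],[0,0,0]],
], fingers=0.06)

```text
time_s: 22.15
tcp_pos: [0.4941, 0.1667, 0.143]
tcp_rot: [0.096, 0.995, 0.001, 0.002]
force: [-0.5, -0.3, -0.5]
opening: 0.0598
```

```bash
python3 - <<'E'
from h import *
st(); row([.482,.385,.12],start_R(78.7,0))
E
```

```text
22.15 [0.4941 0.1667 0.143 ] [[-0.982, 0.191, 0.004], [0.191, 0.982, 0.001], [-0.004, 0.002, -1.0]] q [ 0.222 -0.092  2.022  0.     1.207 -1.156] F [-0.5 -0.3 -0.5] op 0.0598
shift [0.0537, 0.2119, 0.0233] turn [0.0023, 0.0041, 0.005]
```

move_arm([
  [[0.013,0.048,0],[0,0,0]],
  [[0.026,0.096,0],[0,0,0]],
  [[0.038,0.144,0.01],[0,0,0]],
  [[0.05,0.19,0.02],[0.002,0.004,0.005]],
  [[0.0537,0.212,0.023],[0.002,0.004,0.005]],
  [[0.0537,0.212,0.023],[0.002,0.004,0.005]],
  [[0.0537,0.212,0.023],[0.002,0.004,0.005]],
])

```text
time_s: 22.85
tcp_pos: [0.4815, 0.3806, 0.1178]
tcp_rot: [0.1, 0.995, -0.002, -0.002]
force: [-0.0, -0.5, 0.4]
opening: 0.0604
```

```bash
python3 - <<'E'
from fing import *
show('w1',[(120,170,180,230),(150,100,210,160)],tip=-.008,half=.03,k=8,sc=.8)
row([.482,.385,.036],start_R(78.7,0))
E
```

```text
22.95 [0.4819 0.3798 0.1183] [[-0.979, 0.202, -0.004], [0.202, 0.979, -0.002], [0.003, -0.003, -1.0]] q [ 0.58   0.142  1.828  0.     1.176 -0.788] F [-0.3 -0.4  0.5] op 0.0599
shift [0.0007, 0.0053, 0.0823] turn [-0.0029, -0.0034, -0.0057]
```

View pics/w1.png

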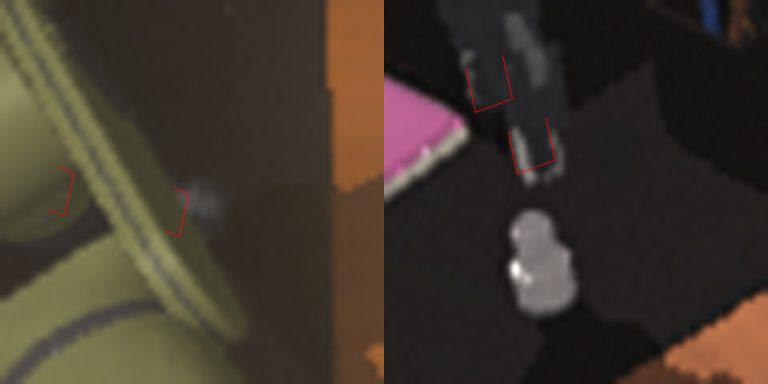

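move_arm([
  [[0.001,0.005,0.03],[-0.003,-0.003,-0.006]],
  [[0.001,0.005,0.055],[-0.003,-0.003,-0.006]],
  [[0.001,0.005,0.072],[-0.003,-0.003,-0.006]],
  [[0.001,0.005,0.08],[-0.003,-0.003,-0.006]],
  [[0.001,0.005,0.082],[-0.003,-0.003,-0.006]],
  [[0.001,0.005,0.082],[-0.003,-0.003,-0.006]],
  [[0.001,0.005,0.082],[-0.003,-0.003,-0.006]],
])

```text
time_s: 23.65
tcp_pos: [0.4822, 0.3865, 0.0378]
tcp_rot: [0.098, 0.995, 0.001, 0.001]
force: [-0.5, 0.4, -0.4]
opening: 0.0598
```

```bash
python3 - <<'E'
from fing import *
show('w2',[(120,170,180,230),(150,110,210,170)],tip=-.006,half=.03,k=8,sc=.8)
E
```

```text
23.75 [0.4821 0.3865 0.0377] [[-0.981, 0.194, 0.001], [0.194, 0.981, 0.002], [-0.001, 0.002, -1.0]] q [ 5.890e-01  2.440e-01  1.862e+00  1.000e-03  1.034e+00 -7.870e-01] F [-0.3  0.6 -0.3] op 0.0602
```

View pics/w2.png

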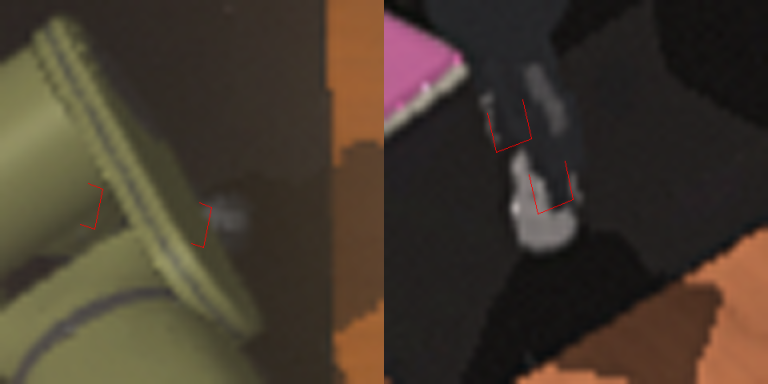

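move_arm([
  [[0,0,0.002],[0,0,0]],
  [[0,0,0.002],[0,0,0]],
  [[0,0,0.002],[0,0,0]],
  [[0,0,0.002],[0,0,0]],
  [[0,0,0.002],[0,0,0]],
  [[0,0,0.002],[0,0,0]],
  [[0,0,0.002],[0,0,0]],
], fingers=0.01)

```text
time_s: 24.45
tcp_pos: [0.4814, 0.3859, 0.0345]
tcp_rot: [0.098, 0.995, 0.0, -0.0]
force: [-1.5, -1.8, 3.6]
opening: 0.0207
```

move_arm([
  [[0,0,-0.01],[0,0,0]],
  [[0,0,-0.03],[0,0,0]],
  [[0,0,-0.055],[0,0,0]],
  [[0,0,-0.08],[0,0,0]],
  [[0,0,-0.08],[0,0,0]],
  [[0,0,-0.08],[0,0,0]],
])

```text
time_s: 25.05
tcp_pos: [0.4812, 0.386, 0.1141]
tcp_rot: [0.098, 0.995, 0.0, -0.0]
force: [-0.0, -0.2, -3.0]
opening: 0.0206
```

```bash
python3 - <<'E'
from fing import *
show('w3',[(120,170,180,230),(150,90,210,150)],tip=-.003,half=.0115,k=8,sc=.8)
print(lp(29.5,66)); row([*lp(29.5,66),.12],start_R(78.7,0))
E
```

```text
25.15 [0.4801 0.3852 0.112 ] [[-0.981, 0.194, -0.003], [0.194, 0.981, -0.001], [0.003, -0.002, -1.0]] q [ 5.890e-01  1.520e-01  1.828e+00  1.000e-03  1.165e+00 -7.870e-01] F [ 0.3 -0.  -3.5] op 0.0208
[0.56677633 0.09750597]
shift [-0.1409, -0.2654, -0.0079] turn [-0.002, -0.0032, 0.0015]
```

View pics/w3.png

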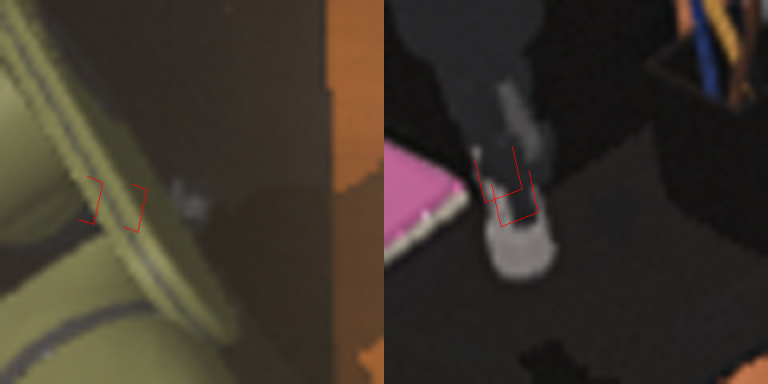

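move_arm([
  [[-0.02,-0.038,-0.005],[0,0,0]],
  [[-0.042,-0.079,-0.008],[0,0,0]],
  [[-0.064,-0.12,-0.008],[0,0,0]],
  [[-0.086,-0.162,-0.008],[0,0,0]],
  [[-0.108,-0.203,-0.008],[0,0,0]],
  [[-0.13,-0.242,-0.008],[-0.002,-0.003,0.0015]],
  [[-0.141,-0.264,-0.008],[-0.002,-0.003,0.0015]],
  [[-0.141,-0.264,-0.008],[-0.002,-0.003,0.0015]],
])

```text
time_s: 25.95
tcp_pos: [0.5679, 0.0964, 0.12]
tcp_rot: [0.101, 0.995, 0.0, -0.0]
force: [0.3, -0.5, -2.4]
opening: 0.0208
```

move_arm([
  [[0,0,0.02],[0,0,0]],
  [[0,0,0.045],[0,0,0]],
  [[0,0,0.05],[0,0,0]],
  [[0,0,0.05],[0,0,0]],
  [[0,0,0.05],[0,0,0]],
])

```text
time_s: 26.45
tcp_pos: [0.5686, 0.1002, 0.0725]
tcp_rot: [0.098, 0.995, 0.001, 0.001]
force: [0.6, 0.5, -2.2]
opening: 0.0207
```

```bash
python3 - <<'E'
from fing import *
st(); row([*lp(29.5,68),.050],start_R(78.7,0)); cam('scene','scenew4.png'); crop('scenew4.png',215,110,285,180,9,'w4.png')
E
```

```text
26.45 [0.5686 0.1002 0.0725] [[-0.981, 0.195, 0.003], [0.195, 0.981, 0.002], [-0.003, 0.003, -1.0]] q [ 0.081  0.115  1.943  0.002  1.08  -1.295] F [ 0.6  0.5 -2.2] op 0.0207
shift [0.0014, -0.001, 0.0225] turn [0.0026, 0.0027, 0.0007]
```

View pics/w4.png

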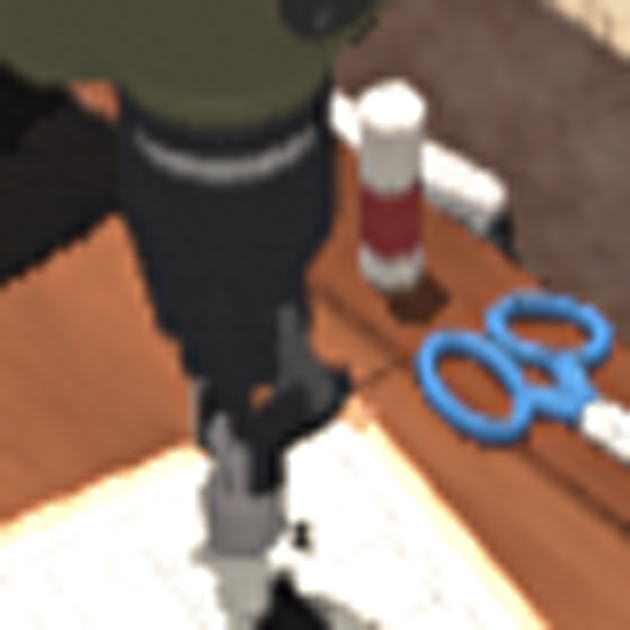

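move_arm([
  [[0.0014,-0.001,0.01],[0.002,0.002,0]],
  [[0.0014,-0.001,0.018],[0.002,0.002,0]],
  [[0.0014,-0.001,0.021],[0.002,0.002,0]],
  [[0.0014,-0.001,0.022],[0.002,0.002,0]],
  [[0.0014,-0.001,0.022],[0.002,0.002,0]],
  [[0.0014,-0.001,0.022],[0.002,0.002,0]],
])

```text
time_s: 27.1
tcp_pos: [0.5672, 0.099, 0.0503]
tcp_rot: [0.098, 0.995, 0.0, 0.0]
force: [0.2, 0.2, -2.5]
opening: 0.0207
```

move_arm([
  [[0,0,0.001],[0,0,0]],
  [[0,0,0.0015],[0,0,0]],
  [[0,0,0.0015],[0,0,0]],
])

```text
time_s: 27.4
tcp_pos: [0.5669, 0.099, 0.0486]
tcp_rot: [0.098, 0.995, 0.0, 0.0]
force: [-0.3, 0.5, -3.0]
opening: 0.0204
```

move_arm([
  [[0,0,0.001],[0,0,0]],
  [[0,0,0.001],[0,0,0]],
])

```text
time_s: 27.6
tcp_pos: [0.5668, 0.099, 0.0475]
tcp_rot: [0.098, 0.995, 0.0, 0.0]
force: [-0.4, 0.0, -3.4]
opening: 0.0207
```

move_arm([
  [[0,0,0.0008],[0,0,0]],
  [[0,0,0.0008],[0,0,0]],
])

```text
time_s: 27.8
tcp_pos: [0.5668, 0.099, 0.0467]
tcp_rot: [0.098, 0.995, 0.0, 0.0]
force: [-0.7, 0.5, -2.9]
opening: 0.0208
```

move_arm([
  [[0,0,0.0006],[0,0,0]],
  [[0,0,0.0006],[0,0,0]],
])

```text
time_s: 28.0
tcp_pos: [0.567, 0.099, 0.0463]
tcp_rot: [0.098, 0.995, 0.0, 0.0]
force: [-0.8, -0.0, -2.1]
opening: 0.0204
```

Contact is starting, with the weight partly unloading. Another small step, then release.

move_arm([
  [[0,0,0.0006],[0,0,0]],
  [[0,0,0.0006],[0,0,0]],
])

```text
time_s: 28.2
tcp_pos: [0.5673, 0.099, 0.0462]
tcp_rot: [0.098, 0.995, 0.0, 0.001]
force: [-0.5, -0.1, 1.5]
opening: 0.0207
```

move_arm([
  [[0,0,0.0004],[0,0,0]],
  [[0,0,0.0004],[0,0,0]],
])

```text
time_s: 28.4
tcp_pos: [0.5674, 0.099, 0.0461]
tcp_rot: [0.098, 0.995, 0.0, 0.001]
force: [-1.6, -0.1, 4.7]
opening: 0.0202
```

move_arm([
  [[0,0,-0.0004],[0,0,0]],
  [[0,0,-0.0006],[0,0,0]],
])

```text
time_s: 28.6
tcp_pos: [0.5672, 0.099, 0.0461]
tcp_rot: [0.098, 0.995, 0.0, 0.001]
force: [-1.1, -1.0, 3.1]
opening: 0.0206
```

move_arm([
  [[0,0,0],[0,0,0]],
  [[0,0,0],[0,0,0]],
  [[0,0,0],[0,0,0]],
  [[0,0,0],[0,0,0]],
], fingers=0.05)

```text
time_s: 29.0
tcp_pos: [0.5668, 0.0991, 0.0456]
tcp_rot: [0.098, 0.995, 0.0, 0.0]
force: [-0.2, 0.2, -0.3]
opening: 0.05
```

move_arm([
  [[0,0,-0.01],[0,0,0]],
  [[0,0,-0.03],[0,0,0]],
  [[0,0,-0.06],[0,0,0]],
  [[0.03,0,-0.1],[0,0,0]],
  [[0.08,0,-0.13],[0,0,0]],
  [[0.13,0,-0.14],[0,0,0]],
  [[0.17,0,-0.14],[0,0,0]],
  [[0.17,0,-0.14],[0,0,0]],
])

```text
time_s: 29.8
tcp_pos: [0.396, 0.133, 0.1863]
tcp_rot: [0.097, 0.995, 0.001, 0.001]
force: [0.3, -0.2, -0.6]
opening: 0.0498
```

```bash
python3 - <<'E'
from chk import *
chk('z1')
a=load('topz1.png')['img'][155:205,205:285].astype(float); b=load('top0.png')['img'][155:205,205:285].astype(float); e=load('topi1.png')['img'][155:205,205:285].astype(float)
c=load('topz1.png'); out=[]
for q in(b,e):
    g=cv2.resize(np.clip(np.abs(a-q).max(2)*12,0,255).astype('uint8'),None,fx=9,fy=9,interpolation=0); g=cv2.cvtColor(g,8)
    def px(p,z): u,w=proj(c,[*p,z]); return (int((u+.5-205)*9),int((w+.5-155)*9))
    cs=[lp(29.5+25*t,-2+100*s) for s,t in((-1,-1),(1,-1),(1,1),(-1,1))]
    for i in range(4): cv2.line(g,px(cs[i],.015),px(cs[(i+1)%4],.015),(0,0,255),1)
    for P in(PA,PB): cv2.circle(g,px(P,.01),12,(0,255,0),1)
    out.append(g[80:400])
cv2.imwrite('pics/z1d.png',np.vstack(out)[:, :720][:600]); fit('z1')
E
```

```text
29.9 [0.3998 0.1325 0.1868] [[-0.981, 0.195, 0.004], [0.195, 0.981, 0.001], [-0.003, 0.002, -1.0]] q [ 0.192 -0.387  2.186  0.     1.339 -1.182] F [ 0.   0.6 -0.6] op 0.0497
[17, 9, 2, 2, 3] [227.33 169.67]
[16, 16, 33, 11, 155] [242.49 181.08]
[56, 16, 2, 2, 3] [266.33 176.67]
[0, 39, 16, 6, 62] [218.65 202.27]
[72, 43, 1, 2, 2] [282.  203.5]
top z1 mid [0.5535 0.0399] az 79.0 line az 78.68 n mm 31.2 along 7.0 area 94.9 104.7 res 0.004
scene z1 mid [0.5533 0.0403] az 78.95 line az 78.68 n mm 31.5 along 7.2 area 169.0 144.6 res 0.001[ WARN:0@10.314] global loadsave.cpp:1063 imwrite_ Unsupported depth image for selected encoder is fallbacked to CV_8U.
```

View pics/z1d.png

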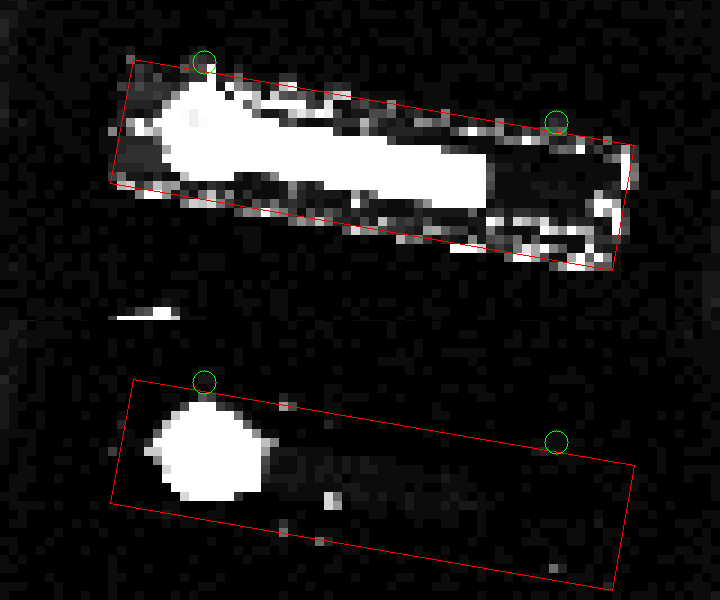

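View pics/z1s.png

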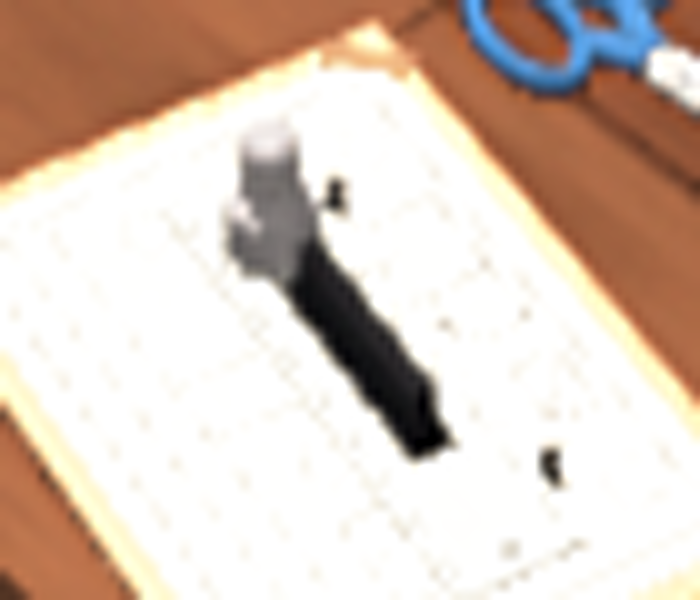

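View pics/z1c.png

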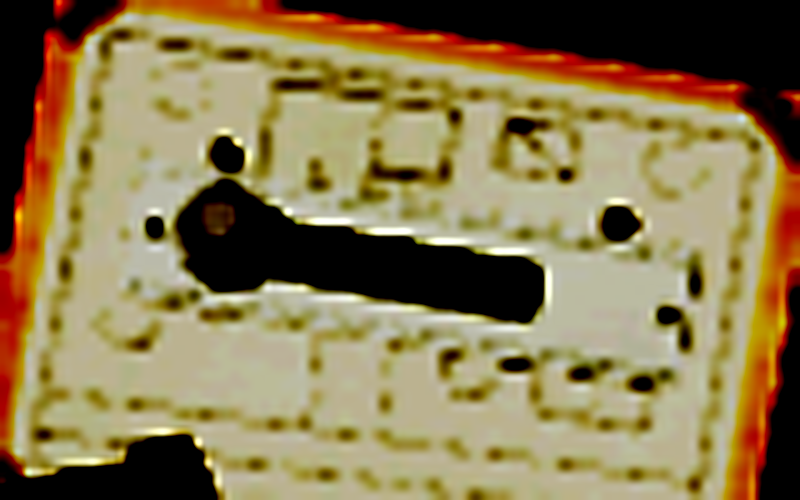

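The weight stands upright on the blade. The image fit for the blade's offset from the pins still reads about 1.7 mm high. I'll check that with a gentle push on the grip itself, which should give almost no vertical force component.

```bash
python3 - <<'E'
from h import *
st(); row([*lp(62,0),.03],start_R(78.7,0))
E
```

```text
29.9 [0.3998 0.1325 0.1868] [[-0.981, 0.195, 0.004], [0.195, 0.981, 0.001], [-0.003, 0.002, -1.0]] q [ 0.192 -0.387  2.186  0.     1.339 -1.182] F [ 0.   0.6 -0.6] op 0.0497
shift [-0.1374, -0.068, 0.1571] turn [0.0015, 0.0033, 0.0011]
```

move_arm([
  [[-0.02,-0.045,0.02],[0,0,0]],
  [[-0.06,-0.068,0.05],[0,0,0]],
  [[-0.1,-0.068,0.09],[0,0,0]],
  [[-0.13,-0.068,0.125],[0,0,0]],
  [[-0.137,-0.068,0.15],[0.001,0.003,0.001]],
  [[-0.137,-0.068,0.155],[0.001,0.003,0.001]],
  [[-0.137,-0.068,0.155],[0.001,0.003,0.001]],
  [[-0.137,-0.068,0.155],[0.001,0.003,0.001]],
], fingers=0.0)

```text
time_s: 30.7
tcp_pos: [0.5221, 0.0388, 0.0321]
tcp_rot: [0.099, 0.995, -0.0, -0.0]
force: [-0.2, 0.4, 0.2]
opening: 0.0001
```

```bash
python3 - <<'E'
from h import *
st(); row([*lp(52,0),.0205],start_R(78.7,0))
E
```

```text
30.7 [0.5221 0.0388 0.0321] [[-0.98, 0.197, -0.001], [0.197, 0.98, -0.0], [0.001, -0.0, -1.0]] q [-0.028  0.062  2.08  -0.     1.001 -1.401] F [-0.2  0.4  0.2] op 0.0001
shift [-0.0098, 0.0003, 0.0116] turn [-0.0002, -0.0009, -0.0009]
```

move_arm([
  [[-0.004,0,0.006],[0,0,0]],
  [[-0.008,0,0.0115],[0,0,0]],
  [[-0.011,0,0.0115],[0,0,0]],
  [[-0.011,0,0.0115],[0,0,0]],
  [[-0.011,0,0.0115],[0,0,0]],
])

```text
time_s: 31.2
tcp_pos: [0.5322, 0.0367, 0.0196]
tcp_rot: [0.099, 0.995, -0.0, -0.001]
force: [0.6, -1.0, -0.1]
opening: -0.0002
```

move_arm([
  [[-0.0015,0,0],[0,0,0]],
  [[-0.003,0,0],[0,0,0]],
  [[-0.003,0,0],[0,0,0]],
])

```text
time_s: 31.5
tcp_pos: [0.5352, 0.036, 0.0194]
tcp_rot: [0.099, 0.995, -0.0, -0.001]
force: [-0.1, 0.5, -0.2]
opening: -0.0002
```

move_arm([
  [[-0.001,0,0],[0,0,0]],
  [[-0.0015,0,0],[0,0,0]],
  [[-0.0015,0,0],[0,0,0]],
])

```text
time_s: 31.8
tcp_pos: [0.5361, 0.0358, 0.0191]
tcp_rot: [0.099, 0.995, -0.0, -0.002]
force: [-1.5, -0.1, 0.8]
opening: -0.0
```

move_arm([
  [[-0.0005,0,0],[0,0,0]],
  [[-0.0005,0,0],[0,0,0]],
])

```text
time_s: 32.0
tcp_pos: [0.5361, 0.0358, 0.0191]
tcp_rot: [0.099, 0.995, -0.0, -0.002]
force: [-5.1, 0.8, 4.4]
opening: 0.0001
```

move_arm([
  [[-0.0005,0,0],[0,0,0]],
  [[-0.0005,0,0],[0,0,0]],
])

```text
time_s: 32.2
tcp_pos: [0.5361, 0.0358, 0.0191]
tcp_rot: [0.099, 0.995, -0.0, -0.003]
force: [-6.7, 1.0, 5.6]
opening: 0.0002
```

move_arm([
  [[-0.0005,0,0],[0,0,0]],
  [[-0.0005,0,0],[0,0,0]],
])

```text
time_s: 32.4
tcp_pos: [0.5361, 0.0358, 0.019]
tcp_rot: [0.099, 0.995, -0.0, -0.004]
force: [-8.0, 1.7, 6.1]
opening: -0.0
```

move_arm([
  [[0,0,-0.0006],[0,0,0]],
  [[0,0,-0.0006],[0,0,0]],
])

```text
time_s: 32.6
tcp_pos: [0.5362, 0.0358, 0.019]
tcp_rot: [0.099, 0.995, -0.0, -0.003]
force: [-5.3, 0.7, 2.6]
opening: 0.0
```

move_arm([
  [[0,0,-0.0005],[0,0,0]],
  [[0,0,-0.0005],[0,0,0]],
])

```text
time_s: 32.8
tcp_pos: [0.5363, 0.0357, 0.0193]
tcp_rot: [0.099, 0.995, -0.0, -0.003]
force: [-5.6, 2.0, -0.7]
opening: 0.0003
```

With the vertical force near zero, the blade holds 5.6 N without moving. Friction under about 0.45 kg couldn't resist that, so the pins are taking the load. Backing off.

move_arm([
  [[0.001,0,0],[0,0,0]],
  [[0.004,0,0],[0,0,0]],
  [[0.01,0,-0.01],[0,0,0]],
  [[0.03,0,-0.05],[0,0,0]],
  [[0.07,0,-0.09],[0,0,0]],
  [[0.11,0,-0.13],[0,0,0]],
  [[0.15,0,-0.15],[0,0,0]],
  [[0.15,0,-0.15],[0,0,0]],
])

```text
time_s: 33.6
tcp_pos: [0.3913, 0.0656, 0.1765]
tcp_rot: [0.098, 0.995, 0.001, 0.005]
force: [1.0, 0.1, 0.4]
opening: -0.0002
```

```bash
python3 - <<'E' 2>/dev/null
from chk import *
chk('z2')
d=np.abs(load('topz2.png')['img'].astype(float)-load('topz1.png')['img'])[160:195,210:285].max(2); print('changed px',(d>15).sum(),d.max())
crop('topz2.png',195,115,395,235,4,'z2t.png')
E
```

```text
33.7 [0.3919 0.0652 0.1732] [[-0.981, 0.196, 0.004], [0.196, 0.981, -0.0], [-0.004, 0.001, -1.0]] q [ 0.03  -0.444  2.248 -0.     1.333 -1.344] F [ 0.3 -0.4 -0.5] op 0.0001
[17, 9, 2, 2, 3] [227.33 169.67]
[16, 16, 33, 11, 157] [242.56 181.1 ]
[56, 16, 2, 2, 3] [266.33 176.67]
[72, 43, 1, 2, 2] [282.  203.5]
changed px 8 46.0
```

View pics/z2t.png

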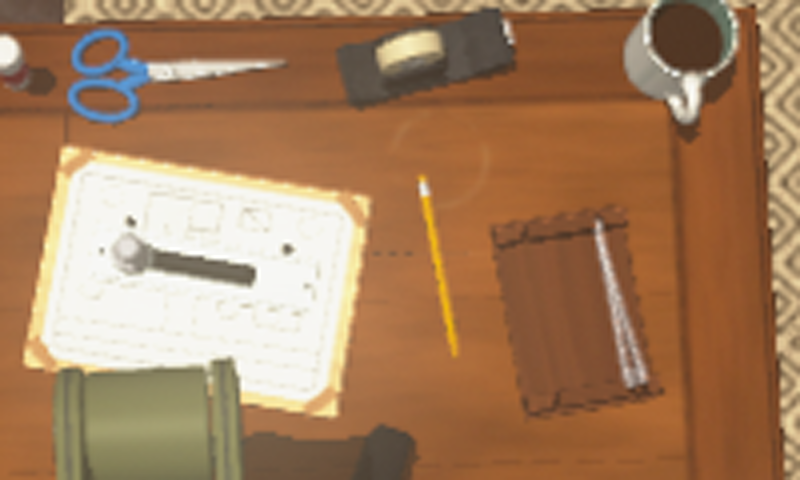

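View pics/z2s.png

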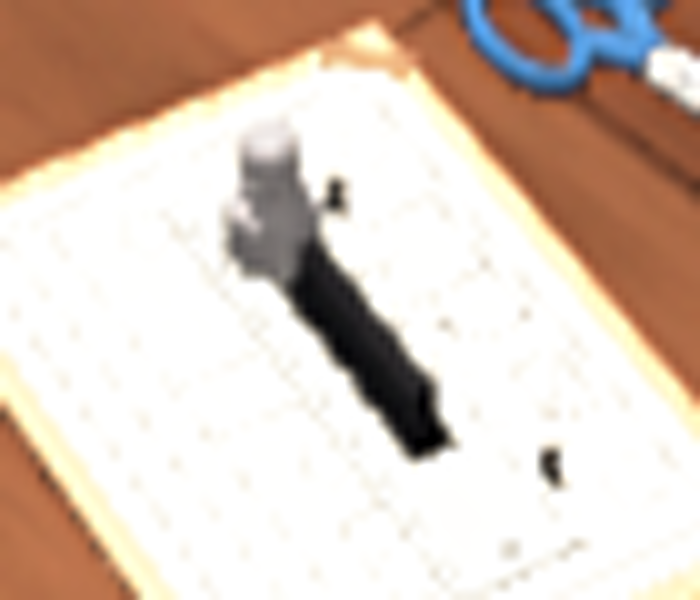

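The weight stands upright on the blade's left end at (130,250) in the top crop. The mug and tape dispenser haven't moved, and the arm is clear. Handing in.

```bash
python3 -c "
from bench import job_done; print(job_done())"
```

```text
the job is handed in; nothing more can be done
None
```

The straightedge lies flat on the plan, grip up, with its far long edge against both pins. The drafting weight stands upright on its bare left end. I handed the job in at about 34 s of the 51 s allowed, with the gripper well clear.

**How it was done:** I took the straightedge from the rack by the ends of its grip, turned it over and laid it about 11 mm short of the pins. I then pushed its near edge with closed fingers until it stopped. The first push rode up onto the blade, so I repeated it lower. Then I placed the weight.

**Last checks:**
- **Contact:** With the weight on, a push on the grip of about 5.6 N, with almost no vertical force, did not move the blade. Friction alone could not hold that, so the pins are carrying it. The push at the blade's middle and the one towards the right pin stopped at the same distance from the pin line.
- **Position:** The before/after picture difference matched the expected outline of a blade touching both pins to within about a pixel (3.5 mm).
- **Other objects:** The mug and tape dispenser look unmoved in the last picture.

**One check disagreed:** A picture fit of the grip put the blade about 1.7 mm short of the pins. I put that down to camera calibration and blur and relied on the force check.

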